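Turn a closed slide box lid-down onto the levelling plate

ROBOT

A 6-joint arm with a two-finger parallel gripper is mounted at the origin on a cart in front of the work surface, level with it; the furniture and walls round the work are solid. World frame = base frame: x ahead of the robot, y to its left, z up, the work surface at z = 0. Lengths are in m, angles in rad, forces in N, time in s.
With the tool pointing down it reaches from about 0.35 to 0.775 m from the base axis. Payload 7.3 kg.
Tool frame: the origin (TCP) lies midway between the tips of the shut fingers; the grasp point (between the pads) lies 19 mm behind it; z points along the fingers, y is the direction in which the jaws open and shut (so a half turn about z gives the same grasp; the last joint's range is limited). The gripper opens to 92 mm and grips with 3 to 60 N. Pads are 19 mm wide; open, the fingers measure 130 mm over their backs; the gripper's body (75 mm by 190 mm) begins 47 mm behind the grasp point.
Start: joints at [-1.377, 0.342, 1.524, -0, 1.275, -0.146], TCP at [0.175, -0.495, 0.227] pointing down, gripper open.
Joint ranges: [-2.53, 2.53], [-0.77, 2.02], [0.04, 2.7], [-1, 4.14], [0.28, 2.66], [-3.11, 3.11]. Speed limits (rad/s): [2.57, 2.57, 3.14, 3.14, 3.14, 3.14].

INTERFACE

Orientations are given as [roll, pitch, yaw] about the fixed x, y, z axes, in that order (R = Rz(yaw) Ry(pitch) Rx(roll)).
In Python, from cell import robot, imaging gives the robot as it stands. The module is installed in compiled form; this text tells all that it offers.
- The arm moves only by the tool send_rows, never from a script. Its argument "plan" is a list of rows, each a list of 3 entries, a list of its own where there are three numbers: the shift along the world's x, y, z in m, then the turn, a rotation vector about the world's x, y, z in rad, then the closure in counts, from 0 (fully open) to 255 (shut). A call has 1 to 20 rows; each row shifts and turns the commanded pose from where the row before left it; what a row does not reach is not made up. A row lasts 1/10 s, in which the tool goes at most 50 mm and 8.59 degrees, less where a joint would pass 70% of its speed; a pose out of reach is approached as far as the arm can. A call is refused whole if a number of a shift passes 0.05 or a number of a turn 0.15, either way. A call with a gripper value outside its range is refused whole. The fingers move at their own pace and stop on an object; "newtons" is the grip in N (left out, the last holds). Time passes only in rows, so rows that do not move let the fingers close. It gives the time, the measured TCP pose, the force and the opening at its end, in the units of the state.
- robot.observe(): the state, without advancing time (a new reading comes with each control period).
- imaging.read_camera(name): name is "scene" or "side" or "wrist"; returns a dict with "pixels" (480x640x3 uint8, red, green, blue), "fx", "fy", "cx", "cy" (pixels), "world_from_camera" (4x4, takes a point from camera to world coordinates). Camera axes: x right, y down, z forward; pixel columns grow to the right and rows downward; lengths in m; the calibration is good to about 2 mm. A picture is of the moment at which its call begins. There is no depth.
- robot.hand_in(): hands the job in, once; it reports no verdict.
The state is a dict: "time": time; "qpos": joint angles; "qvel": joint speeds; "joint_efforts": joint torques, N m; "tool_pos": TCP position; "tool_rot": TCP orientation; "contact_force": force on the tool from outside, world axes, zero at the start; "torque": the same for the moment, N m; "opening": finger opening in m.
Only numpy, scipy, OpenCV 4.12 (cv2) and the standard library are available. Lean on these libraries where they do the work, as an engineer would, in place of code of your own. Each camera call takes 0.05 s, during which the arm holds its last target.

TASK

Turn the closed blue-and-white slide box upside down and leave it lying flat, lid down, near the middle of the aluminium plate, so that the mounts inside cure face down. The lid is only slipped on, so keep lid and base held together: they must never come apart on the way. Do not drop or throw the box, and leave the timer, the tape roll and the marker where they are.

Things in the scene. Friction and masses are not known exactly. Their poses are not given: they have to be found in the camera images.
- slide_box: Blue base of a slide box (about 130 g with slides). Closed box: 84 (x) x 52 (y) x 44 mm (z), sides flat and flush. Origin: centre of the underside, which has a white label with an orange stripe; z points to the lid; the base is the first 24 mm. Starts flat on the worktop, lid up; also stands stably on its 52 x 44 mm end.
- box_lid: White lift-off lid, 84 x 52 x 20 mm, 35 g. Origin: centre of its open rim, which sits on the base's rim; z to its closed top, axes as the base's. No latch: 1 mm play over a 10 mm inner lip of the base; falls off if only the base is held and turned over. Lid and base stay together if the fingers squeeze the 52 mm wide sides across the seam.
- base_seam (a point): Point on the base: centre of the box in x and y, in the plane of the seam 24 mm along the base's z.
- lid_seam (a point): Point on the lid: centre of its open rim; coincides with base_seam while the box is closed.
- plate: Aluminium levelling plate, 200 x 200 x 8 mm, fixed to the worktop, with a fine dark border line. Origin: centre of its underside on the worktop; its top is 8 mm above the origin.
- timer: Small white bench timer, 60 x 64 x 19 mm, loose bystander. Origin: centre of its underside.
- label_tape: Roll of yellow tape lying flat, 68 mm across, 19 mm high, loose bystander. Origin: centre of its underside.
- marker_black: Black-capped marker pen lying down, 137 x 11 x 12 mm, along its x, loose bystander. Origin: centre of its underside.
Mind the look-alikes: they are no part of the job. What is meant by the slide_box is not red, and is the smaller of those in its own colour.

How it is judged:
By the outcome, as a careful person would: the job done as asked, in the order asked, and still so for the second after the job is handed in, with the robot touching nothing.
It also fails if it takes over 72 s, if anything falls off the work surface, if the arm or the gripper's body presses on something with over 40 N, if the wrist force passes 120 N, or if a joint passes its speed limit or range.

## Working session

There is one attempt and no reset: what is moved stays moved. The work goes in short steps, Python scripts to look and compute and a tool call to move; the robot and the scene stay as the last step left them, time stands still between calls to the robot, and variables do not carry over. Pictures are saved under pics/ and viewed, and the job is handed in when it is done.

Besides the shell and the picture viewer there is one more tool, called as a command line: name --argument value ..., lists and objects as JSON in quotes. send_rows: Moves the arm, as the interface text tells. Its arguments: {"type":"object","properties":{"plan":{"type":"array"},"newtons":{"type":"number"}},"required":["plan"]}

```bash
mkdir -p pics
python3 - <<'E'
from cell import robot, imaging
import cv2,json
s=robot.observe(); print(s)
for n in ["scene","side","wrist"]:
    c=imaging.read_camera(n); cv2.imwrite(f"pics/{n}0.png",c["pixels"][:,:,::-1])
    print(n,c["fx"],c["fy"],c["cx"],c["cy"]); print(c["world_from_camera"])
E
```

```text
{'time': 0.0, 'qpos': array([-1.37700058e+00,  3.42713442e-01,  1.52499441e+00,  6.57725291e-06,
        1.27539218e+00, -1.46021198e-01]), 'qvel': array([-0.00077238, -0.00029786, -0.00046184,  0.00090647,  0.00159275,
       -0.00040185]), 'joint_efforts': array([ 4.81965380e-04, -4.31234729e+01, -2.44219548e+01,  7.16570509e-02,
        5.58310084e-02, -1.18503563e-04]), 'tool_pos': array([ 0.1749257 , -0.49458241,  0.22605767]), 'tool_rot': array([-3.14010224e+00, -2.25549591e-04,  3.39814861e-01]), 'contact_force': array([-0.6807762 , -0.58357629,  0.23623083]), 'torque': array([ 0.00662723, -0.01815248, -0.04963484]), 'opening': 0.09196647999869491}
scene 495.89447162681273 495.89447162681273 314.26045954477996 240.33907907509726
[[-0.5700403  -0.54392018  0.61579615 -0.03159586]
 [-0.82145667  0.39209352 -0.41409131  0.55325055]
 [-0.01621706 -0.74189859 -0.67031597  0.75855409]
 [ 0.          0.          0.          1.        ]]
side 451.7925743497163 451.7925743497163 312.4710583052346 238.64185697796043
[[-0.91485488 -0.25157414  0.31583383  0.30785935]
 [-0.40378059  0.56740132 -0.71764683  0.78718681]
 [ 0.00133686 -0.78407027 -0.62067062  0.66814388]
 [ 0.          0.          0.          1.        ]]
wrist 348.83784564269774 348.83784564269774 319.38773851924276 240.05549933598076
[[ 0.33360534 -0.91015979 -0.24559445  0.24129106]
 [-0.94271226 -0.32237156 -0.08584969 -0.4727778 ]
 [-0.00103573  0.26016481 -0.96556367  0.38506263]
 [ 0.          0.          0.          1.        ]]
```

View pics/scene0.png

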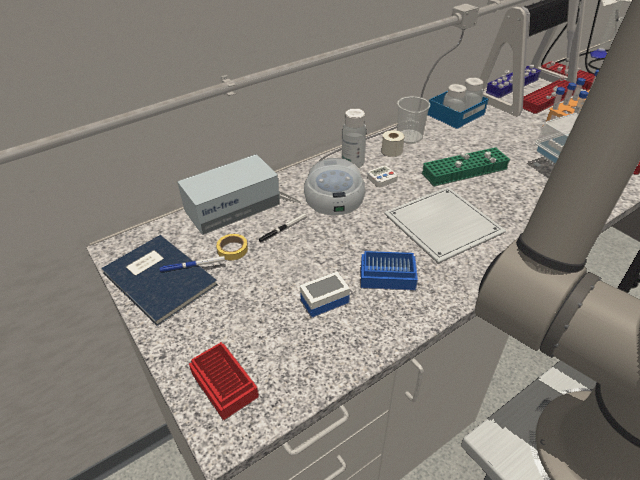

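View pics/side0.png

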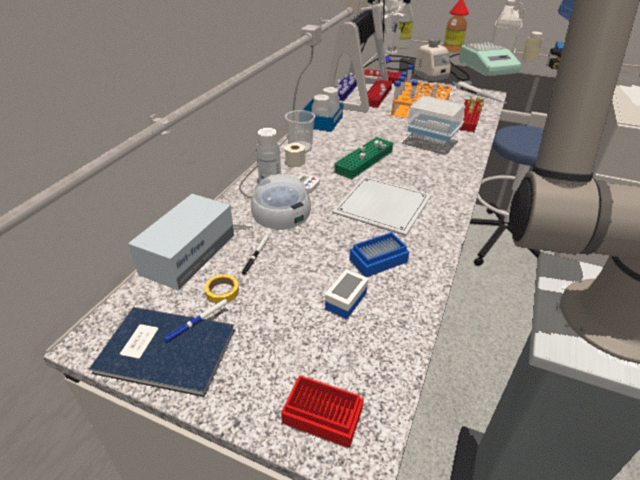

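View pics/wrist0.png

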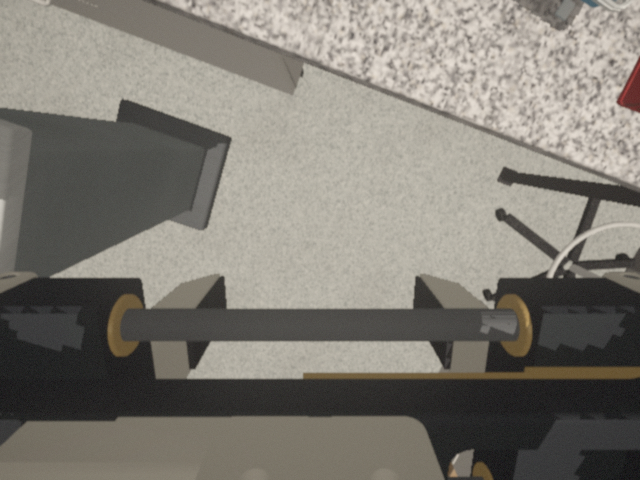

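The scene image shows the white-lidded blue slide box at about (325,292), the open blue look-alike rack at (389,270), and the plate at (445,223). The tape is at (231,246), the black marker at (283,229) and the timer at (382,175). I'll zoom in next to get corners.

Run:
```python
import cv2
a=cv2.imread('pics/scene0.png')[262:322,290:360]; b=cv2.imread('pics/side0.png')[262:322,312:382]
cv2.imwrite('pics/z0.png',cv2.hconcat([cv2.resize(x,None,fx=5.7,fy=8,interpolation=cv2.INTER_CUBIC) for x in (a,b)]))
a=cv2.imread('pics/scene0.png')[180:265,375:515]; b=cv2.imread('pics/side0.png')[170:240,325:440]
cv2.imwrite('pics/z1.png',cv2.hconcat([cv2.resize(x,(400,400),interpolation=cv2.INTER_CUBIC) for x in (a,b)]))
```

```text
(no output)
```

View pics/z0.png

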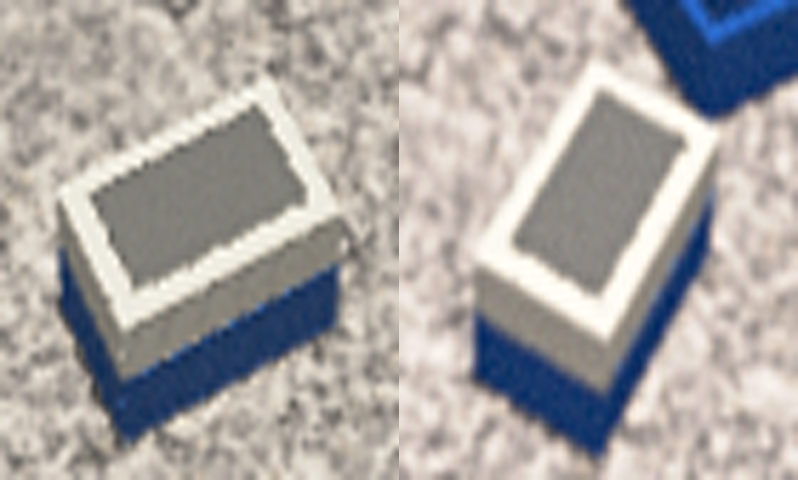

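View pics/z1.png

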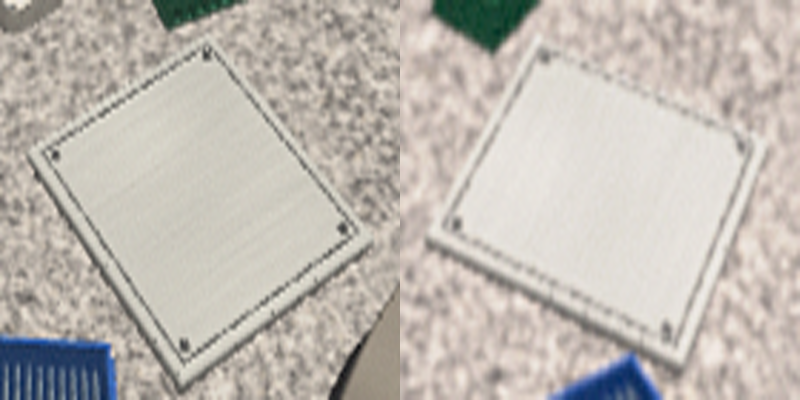

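```bash
cat > h.py <<'E'
import numpy as np
from cell import robot, imaging
def ray(c,uv,z):
    T=np.array(c["world_from_camera"]);d=T[:3,:3]@np.array([(uv[0]-c["cx"])/c["fx"],(uv[1]-c["cy"])/c["fy"],1]);o=T[:3,3]
    return o+d*(z-o[2])/d[2]
def proj(c,p):
    T=np.array(c["world_from_camera"]);q=T[:3,:3].T@(np.array(p)-T[:3,3])
    return np.array([c["cx"]+c["fx"]*q[0]/q[2],c["cy"]+c["fy"]*q[1]/q[2]])
E
python3 - <<'E'
from h import *
cs=imaging.read_camera("scene");cd=imaging.read_camera("side")
def f(c,P,o,sx,sy,z):
    q=np.array([ray(c,(o[0]+(u+.5)/sx-.5,o[1]+(v+.5)/sy-.5),z) for u,v in P]);
    print(q.round(4).tolist(),'ctr',q.mean(0).round(4))
    for i in range(len(q)): 
        d=q[(i+1)%len(q)]-q[i]; print(' len',np.linalg.norm(d).round(4),'yaw',np.degrees(np.arctan2(d[1],d[0])).round(1))
f(cs,[(60,190),(265,82),(343,210),(125,325)],(290,262),5.7,8,.044)
f(cd,[(79,250),(191,65),(319,135),(206,335)],(312,262),5.7,8,.044)
f(cs,[(30,152),(207,35),(373,238),(180,378)],(375,180),400/140,400/85,.008)
f(cd,[(30,238),(138,38),(368,150),(278,355)],(325,170),400/115,400/70,.008)
for n,c,p in [("scene",cs,[(382,175),(231,246),(283,229),(389,270)])]:
    for u in p: print(ray(c,u,.01).round(3))
E
```

```text
[[0.5333, 0.209, 0.044], [0.5218, 0.13, 0.044], [0.4716, 0.1343, 0.044], [0.4847, 0.2154, 0.044]] ctr [0.5029 0.1722 0.044 ]
 len 0.0798 yaw -98.2
 len 0.0504 yaw 175.2
 len 0.0822 yaw 80.9
 len 0.049 yaw -7.5
[[0.5344, 0.2097, 0.044], [0.523, 0.1322, 0.044], [0.4727, 0.1383, 0.044], [0.4853, 0.2186, 0.044]] ctr [0.5038 0.1747 0.044 ]
 len 0.0784 yaw -98.4
 len 0.0507 yaw 173.0
 len 0.0813 yaw 81.1
 len 0.0499 yaw -10.2
[[0.642, -0.1067, 0.008], [0.6264, -0.3, 0.008], [0.4308, -0.2848, 0.008], [0.451, -0.09, 0.008]] ctr [ 0.5375 -0.1954  0.008 ]
 len 0.1939 yaw -94.6
 len 0.1962 yaw 175.6
 len 0.1959 yaw 84.1
 len 0.1917 yaw -5.0
[[0.6408, -0.1006, 0.008], [0.6244, -0.2984, 0.008], [0.4297, -0.2729, 0.008], [0.4524, -0.0903, 0.008]] ctr [ 0.5368 -0.1906  0.008 ]
 len 0.1985 yaw -94.7
 len 0.1963 yaw 172.5
 len 0.184 yaw 82.9
 len 0.1886 yaw -3.1
[ 0.762 -0.199  0.01 ]
[0.749 0.252 0.01 ]
[0.731 0.127 0.01 ]
[0.488 0.016 0.01 ]
```

send_rows --plan '[[[0.0245, 0.0215, 0.003], [0, 0, 0.054], 0], [[0.0245, 0.0215, 0.003], [0, 0, 0.054], 0], [[0.0245, 0.0215, 0.003], [0, 0, 0.054], 0], [[0.0245, 0.0215, 0.003], [0, 0, 0.054], 0], [[0.0245, 0.0215, 0.003], [0, 0, 0.054], 0], [[0.0245, 0.0215, 0.003], [0, 0, 0.054], 0], [[0.0245, 0.0215, 0.003], [0, 0, 0.054], 0], [[0.0245, 0.0215, 0.003], [0, 0, 0.054], 0], [[0.0245, 0.0215, 0.003], [0, 0, 0.054], 0], [[0.0245, 0.0215, 0.003], [0, 0, 0.054], 0]]'

```text
time: 1.25
tool_pos: [0.4208, -0.2789, 0.2568]
tool_rot: [-3.142, 0.0, 0.882]
contact_force: [-0.9, -0.1, -0.3]
opening: 0.0917
```

```bash
cat > st.py <<'E'
from h import *
s=robot.observe()
print({k:np.round(s[k],4).tolist() for k in ("time","qpos","tool_pos","tool_rot","contact_force","opening")})
open('samples.txt','a').write(repr([list(map(float,s["qpos"])),list(map(float,s["tool_pos"])),list(map(float,s["tool_rot"]))])+"\n")
E
python3 st.py
```

```text
{'time': 1.25, 'qpos': [-0.7372, 0.2822, 1.5252, -0.0, 1.3342, -0.0484], 'tool_pos': [0.4208, -0.2789, 0.2568], 'tool_rot': [-3.1416, 0.0, 0.882], 'contact_force': [-0.8755, -0.1303, -0.316], 'opening': 0.0917}
```

send_rows --plan '[[[0.0053, 0.03, 0], [0, 0, 0.054], 0], [[0.0053, 0.03, 0], [0, 0, 0.054], 0], [[0.0053, 0.03, 0], [0, 0, 0.054], 0], [[0.0053, 0.03, 0], [0, 0, 0.054], 0], [[0.0053, 0.03, 0], [0, 0, 0.054], 0], [[0.0053, 0.03, 0], [0, 0, 0.054], 0], [[0.0053, 0.03, 0], [0, 0, 0.054], 0], [[0.0053, 0.03, 0], [0, 0, 0.054], 0], [[0.0053, 0.03, 0], [0, 0, 0.054], 0], [[0.0053, 0.03, 0], [0, 0, 0.054], 0], [[0.0053, 0.03, 0], [0, 0, 0], 0], [[0.0053, 0.03, 0], [0, 0, 0], 0], [[0.0053, 0.03, 0], [0, 0, 0], 0], [[0.0053, 0.03, 0], [0, 0, 0], 0], [[0.0053, 0.03, 0], [0, 0, 0], 0]]'

```text
time: 2.75
tool_pos: [0.4995, 0.1713, 0.2567]
tool_rot: [-3.142, 0.0, 1.42]
contact_force: [0.5, -0.5, -0.3]
opening: 0.0916
```

```bash
python3 st.py
```

```text
{'time': 2.75, 'qpos': [0.1852, 0.3258, 1.4636, -0.0001, 1.3522, 0.3361], 'tool_pos': [0.4995, 0.1713, 0.2567], 'tool_rot': [-3.1416, 0.0001, 1.4199], 'contact_force': [0.4554, -0.4709, -0.3415], 'opening': 0.0916}
```

send_rows --plan '[[[0, 0.015, 0], [-0.1, 0, 0], 0], [[0, 0.015, 0], [-0.1, 0, 0], 0], [[0, 0.015, 0], [-0.1, 0, 0], 0], [[0, 0.015, 0], [-0.1, 0, 0], 0], [[0, 0, 0], [-0.1, 0, 0], 0], [[0, 0, 0], [0, 0, 0], 0]]'

```text
time: 3.35
tool_pos: [0.4987, 0.2321, 0.2545]
tool_rot: [3.063, 0.497, 1.405]
contact_force: [0.3, -0.2, 0.3]
opening: 0.0916
```

```bash
python3 st.py
python3 - <<'E'
from h import *
import cv2
c=imaging.read_camera("wrist"); cv2.imwrite("pics/wrist1.png",c["pixels"][:,:,::-1])
E
```

```text
{'time': 3.35, 'qpos': [0.536, 0.5472, 1.2262, -0.4273, 1.6365, 0.7122], 'tool_pos': [0.4987, 0.2321, 0.2545], 'tool_rot': [3.063, 0.4969, 1.4046], 'contact_force': [0.2634, -0.1755, 0.2617], 'opening': 0.0916}
```

View pics/wrist1.png

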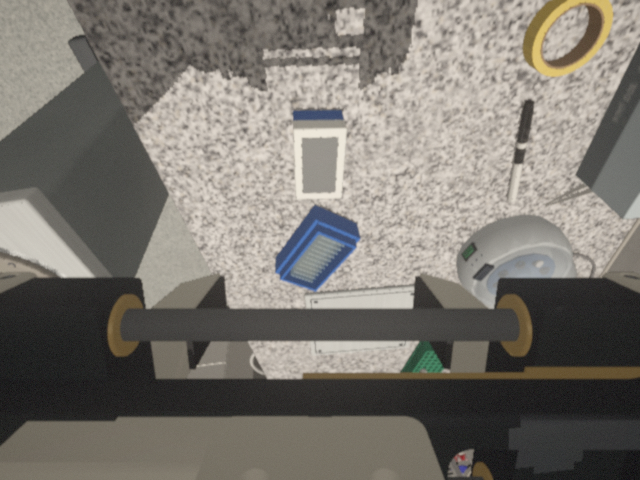

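The wrist picture shows the slide box at (319,155), with its jaw-axis alignment near square. The blue rack is below it at (317,250). I'll fit a kinematic model so I can check reach before committing to a flip plan.

```bash
cat > kin.py <<'E'
import numpy as np
from scipy.spatial.transform import Rotation as R
from scipy.optimize import least_squares
S=[eval(l) for l in open('samples.txt')]+[[[-1.37700058,.342713442,1.52499441,6.6e-6,1.27539218,-.146021198],[0.1749257,-0.49458241,0.22605767],[-3.14010224,-2.2555e-4,.339814861]]]
def fk(q,p,s4=1,s6=1):
    d,h,L1,L2,Lt,e3,e5,a=p
    R1=R.from_euler('z',q[0]); A=R1*R.from_euler('y',q[1]); B=A*R.from_euler('y',q[2])
    W=B*R.from_euler('z',s4*q[3])*R.from_euler('y',q[4])
    x=R1.apply([a,d,h])+A.apply([0,0,L1])+B.apply([e3,0,L2])+W.apply([e5,0,Lt])
    return x,W*R.from_euler('z',s6*q[5])
def fit(s4,s6,verbose=True):
    def f(p):
        r=[]
        for q,x,rt in S: r+=list(fk(q,p,s4,s6)[0]-x)
        return np.r_[r,1e-4*(p-p0)]
    p0=np.array([.076,.2,.35,.35,.2,0,0,0])
    o=least_squares(f,p0)
    return o
if __name__=="__main__":
    for s4 in (1,-1):
        for s6 in (1,-1):
            o=fit(s4,s6); res=[np.abs(fk(q,o.x,s4,s6)[0]-x).max() for q,x,_ in S]
            off=[(fk(q,o.x,s4,s6)[1].inv()*R.from_euler('xyz',rt)).as_rotvec().round(3).tolist() for q,x,rt in S]
            print(s4,s6,o.x.round(4),np.round(res,4)); print(off)
E
python3 kin.py
```

```text
1 1 [0.0764 0.2229 0.5062 0.3796 0.3181 0.0465 0.     0.    ] [0. 0. 0. 0.]
[[-0.0, 0.0, 1.571], [0.0, 0.0, 1.571], [-0.0, -0.0, 1.571], [0.0, -0.0, 1.571]]
1 -1 [0.0764 0.2229 0.5062 0.3796 0.3181 0.0465 0.     0.    ] [0. 0. 0. 0.]
[[-0.0, 0.0, 1.474], [0.0, 0.0, 2.243], [0.0, -0.0, 2.995], [0.0, -0.0, 1.279]]
-1 1 [ 0.0756 -0.0832 -0.1463  0.388  -0.3079 -0.2655  0.0407  0.1569] [0.0112 0.0164 0.0039 0.0026]
[[0.0, -0.0, 1.571], [0.0, -0.0, 1.571], [0.069, -0.947, 1.521], [-0.0, 0.0, 1.571]]
-1 -1 [ 0.0756 -0.0832 -0.1463  0.388  -0.3079 -0.2655  0.0407  0.1569] [0.0112 0.0164 0.0039 0.0026]
[[0.0, -0.0, 1.474], [0.0, -0.0, 2.243], [0.896, -0.896, 2.788], [-0.0, 0.0, 1.279]]
```

```bash
cat > ik.py <<'E'
from kin import *
P=fit(1,1).x
RO=R.from_euler('z',np.pi/2)
lo=np.array([-2.53,-.77,.04,-1,.28,-3.11]);hi=np.array([2.53,2.02,2.7,4.14,2.66,3.11])
def ik(pos,rot,q0):
    def f(q):
        x,w=fk(q,P); return np.r_[(x-pos)*5,((w*RO).inv()*rot).as_rotvec()]
    o=least_squares(f,np.clip(q0,lo+.01,hi-.01),bounds=(lo,hi))
    return o.x,np.abs(o.fun).max()
def tool(yaw_jaw,a):
    # jaw dir u at yaw; tool y = u ; tool z down when a=0 ; x = y cross z
    u=np.array([np.cos(yaw_jaw),np.sin(yaw_jaw),0]);z=np.array([0,0,-1.]);x=np.cross(u,z)
    return R.from_rotvec(a*u)*R.from_matrix(np.c_[x,u,z])
def scan(g,yaw,tag):
    q=np.array([.2,.4,1.4,0,1.3,.3]);best={}
    for seq in (range(0,75,5),range(0,-75,-5)):
        qq=q
        for a in seq:
            r=tool(np.radians(yaw),np.radians(a)); p=np.array(g)+.019*r.as_matrix()[:,2]
            qq,e=ik(p,r,qq); m=np.minimum(qq-lo,hi-qq).min()
            best[a]=(e<2e-3,round(m,2))
    ok=[a for a in sorted(best) if best[a][0] and best[a][1]>.06]
    print(tag,yaw,ok and (ok[0],ok[-1]),len(ok))
if __name__=="__main__":
    for z in (.024,.2): scan((.503,.173,z),-8.5,'box z%.2f'%z)
    for z in (.05,.2): 
        for yaw in range(-180,180,15): scan((.537,-.193,z),yaw,'plate z%.2f'%z)
E
python3 ik.py
```

```text
box z0.02 -8.5 (-70, 70) 29
box z0.20 -8.5 (-70, 70) 29
plate z0.05 -180 (-70, 15) 18
plate z0.05 -165 (-70, 20) 19
plate z0.05 -150 (-70, 25) 20
plate z0.05 -135 (-70, 20) 19
plate z0.05 -120 (-70, 15) 18
plate z0.05 -105 (-70, 70) 26
plate z0.05 -90 (-70, 70) 28
plate z0.05 -75 (-70, 70) 29
plate z0.05 -60 (-70, 70) 29
plate z0.05 -45 (-70, 70) 29
plate z0.05 -30 (-60, 70) 27
plate z0.05 -15 (-45, 70) 24
plate z0.05 0 (-35, 70) 22
plate z0.05 15 (-30, 70) 21
plate z0.05 30 (-25, 70) 20
plate z0.05 45 (-20, 70) 19
plate z0.05 60 (-15, 70) 18
plate z0.05 75 (-20, 70) 19
plate z0.05 90 (-25, 70) 20
plate z0.05 105 (-20, 70) 19
plate z0.05 120 (-15, 70) 18
plate z0.05 135 (-5, 70) 16
plate z0.05 150 (5, 60) 12
plate z0.05 165 (15, 45) 7
plate z0.20 -180 (-70, 20) 19
plate z0.20 -165 (-70, 30) 21
plate z0.20 -150 (-70, 35) 22
plate z0.20 -135 (-70, 40) 23
plate z0.20 -120 (-65, 30) 20
plate z0.20 -105 (-65, 70) 25
plate z0.20 -90 (-70, 70) 29
plate z0.20 -75 (-70, 70) 29
plate z0.20 -60 (-70, 70) 29
plate z0.20 -45 (-70, 70) 29
plate z0.20 -30 (-60, 70) 27
plate z0.20 -15 (-50, 70) 25
plate z0.20 0 (-45, 70) 24
plate z0.20 15 (-40, 70) 23
plate z0.20 30 (-35, 70) 22
plate z0.20 45 (-40, 70) 23
plate z0.20 60 (-30, 65) 20
plate z0.20 75 (-35, 65) 21
plate z0.20 90 (-35, 70) 22
plate z0.20 105 (-30, 70) 21
plate z0.20 120 (-20, 70) 19
plate z0.20 135 (-10, 70) 17
plate z0.20 150 (5, 60) 12
plate z0.20 165 (20, 50) 7
```

```bash
cat > go.py <<'E'
import sys
from h import *
from ik import tool,ik,lo,hi,R,P
def delta(g,yaw,a,back=0,n=1):
    s=robot.observe(); r=tool(np.radians(yaw),np.radians(a)); z=r.as_matrix()[:,2]
    p=np.array(g)+(.019-back)*z; r0=R.from_euler('xyz',s["tool_rot"])
    dp=p-s["tool_pos"]; w=(r*r0.inv()).as_rotvec()
    q,e=ik(p,r,s["qpos"]); 
    print('dp',dp.round(4),'w',w.round(4),'n',n,'per',(dp/n).round(5).tolist(),(w/n).round(5).tolist(),'toolz',z.round(4),'ikerr',e.round(4),'dq',(q-s["qpos"]).round(2),'q',q.round(2))
def now():
    s=robot.observe(); r=R.from_euler('xyz',s["tool_rot"]).as_matrix()
    print('t',s["time"],'grasp',(s["tool_pos"]-.019*r[:,2]).round(4),'jawyaw',np.degrees(np.arctan2(r[1,1],r[0,1])).round(2),'jaw z',r[2,1].round(4),'toolz',r[:,2].round(4),'F',np.round(s["contact_force"],1),'open',round(s["opening"],4))
E
python3 - <<'E'
from go import *
now()
delta((.5046,.1814,.026),-8.5,-45,.10,10)
c=imaging.read_camera("scene")
for u in [(335,195),(352,150),(393,145),(412,130),(466,165)]: print(u,ray(c,u,.04).round(3))
# refine box with wrist image: lid corners
w=imaging.read_camera("wrist")
for yaw in (80,81.5,83):
  a=np.radians(yaw);e=np.array([np.cos(a),np.sin(a)]);f=np.array([-e[1],e[0]])
  print(yaw,[proj(w,[*(np.array([.5035,.1735])+i*.042*e+j*.026*f),.044]).round(1).tolist() for i,j in ((1,1),(1,-1),(-1,-1),(-1,1))])
E
python3 -c "
import cv2
a=cv2.imread('pics/wrist1.png')[100:210,265:375]
cv2.imwrite('pics/z2.png',cv2.resize(a,(550,550),interpolation=cv2.INTER_CUBIC))"
```

```text
t 3.4 grasp [0.499  0.2403 0.2719] jawyaw -7.46 jaw z 0.0696 toolz [-0.0009 -0.4791 -0.8778] F [0.1 0.3 0.6] open 0.0918
dp [ 0.014   0.0068 -0.172 ] w [-0.2777  0.1088 -0.0282] n 10 per [0.0014, 0.00068, -0.0172] [-0.02777, 0.01088, -0.00282] toolz [-0.1045 -0.6993 -0.7071] ikerr 0.0 dq [ 0.06  0.37 -0.06 -0.12  0.01  0.16] q [ 0.59  0.91  1.16 -0.55  1.65  0.87]
(335, 195) [ 0.733 -0.024  0.04 ]
(352, 150) [ 0.868 -0.181  0.04 ]
(393, 145) [ 0.822 -0.287  0.04 ]
(412, 130) [ 0.851 -0.384  0.04 ]
(466, 165) [ 0.638 -0.373  0.04 ]
80 [[289.6, 123.9], [343.7, 124.4], [336.9, 195.4], [290.8, 195.7]]
81.5 [[288.5, 124.6], [342.6, 123.7], [338.0, 194.9], [291.8, 196.2]]
83 [[287.4, 125.3], [341.5, 123.1], [338.9, 194.4], [292.8, 196.7]]
```

View pics/z2.png

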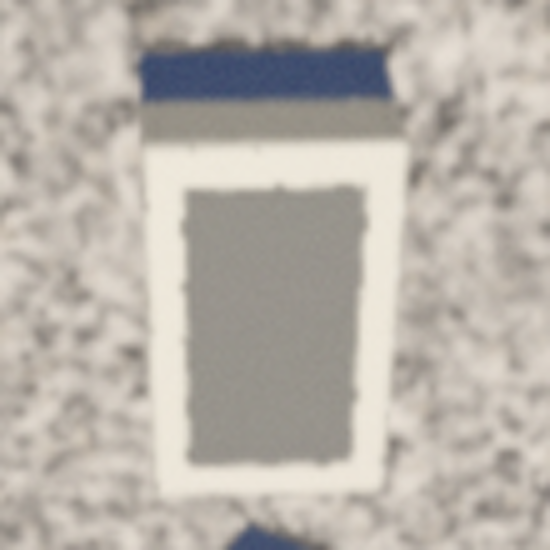

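Run:
```python
from go import *
from scipy.optimize import least_squares
cs={n:imaging.read_camera(n) for n in("scene","side","wrist")}
def m(P,o,sx,sy): return [(o[0]+(u+.5)/sx-.5,o[1]+(v+.5)/sy-.5) for u,v in P]
obs={"scene":m([(60,190),(265,82),(343,210),(125,325)],(290,262),5.7,8),"side":m([(79,250),(191,65),(319,135),(206,335)],(312,262),5.7,8),
"wrist":m([(146,143),(161,496),(384,490),(405,141)],(265,100),5,5)}
# order scene: (x+,y+),(x+,y-),(x-,y-),(x-,y+)
sg=[(1,-1),(-1,-1),(-1,1),(1,1)]
def pred(c,p):
    a=p[2];e=np.array([np.cos(a),np.sin(a)]);f=np.array([-e[1],e[0]])
    return np.array([proj(c,[*(p[:2]+i*.042*e+j*.026*f),.044]) for i,j in sg])
for sel in (["scene"],["side"],["wrist"],["scene","side","wrist"]):
    def f(p):
        r=[]
        for n in sel:
            o=np.array(obs[n]); 
            if n=="wrist": o=o[[3,2,1,0]]
            r+=list(((pred(cs[n],p)-o)/cs[n]["fx"]*480).ravel())
        return r
    o=least_squares(f,[.5,.17,1.42]); print(sel,o.x[:2].round(4),np.degrees(o.x[2]).round(2),np.abs(o.fun).max().round(2))
```

```text
['scene'] [0.503 0.172] 82.35 1.0
['side'] [0.5039 0.1744] 81.72 1.18
['wrist'] [0.508  0.1669] 81.62 1.3
['scene', 'side', 'wrist'] [0.5073 0.1679] 81.63 3.59
```

send_rows --plan '[[[0.0016, 0.0005, -0.0172], [-0.0278, 0.0109, -0.0028], 0], [[0.0016, 0.0005, -0.0172], [-0.0278, 0.0109, -0.0028], 0], [[0.0016, 0.0005, -0.0172], [-0.0278, 0.0109, -0.0028], 0], [[0.0016, 0.0005, -0.0172], [-0.0278, 0.0109, -0.0028], 0], [[0.0016, 0.0005, -0.0172], [-0.0278, 0.0109, -0.0028], 0], [[0.0016, 0.0005, -0.0172], [-0.0278, 0.0109, -0.0028], 0], [[0.0016, 0.0005, -0.0172], [-0.0278, 0.0109, -0.0028], 0], [[0.0016, 0.0005, -0.0172], [-0.0278, 0.0109, -0.0028], 0], [[0.0016, 0.0005, -0.0172], [-0.0278, 0.0109, -0.0028], 0], [[0.0016, 0.0005, -0.0172], [-0.0278, 0.0109, -0.0028], 0], [[0, 0, 0], [0, 0, 0], 0]]'

```text
time: 4.75
tool_pos: [0.5149, 0.2339, 0.0824]
tool_rot: [-3.14, 0.788, 1.42]
contact_force: [-0.8, -0.6, -0.7]
opening: 0.0919
```

Run:
```python
from go import *
import cv2
now(); delta((.5067,.1795,.026),-8.4,-45,.0,10)
for n in("side","wrist"):
    c=imaging.read_camera(n); im=c["pixels"][:,:,::-1].copy()
    for k in ((.5035,.1735),(.508,.167)):
      a=np.radians(81.6);e=np.array([np.cos(a),np.sin(a)]);f=np.array([-e[1],e[0]])
      pts=np.array([proj(c,[*(np.array(k)+i*.042*e+j*.026*f),.044]) for i,j in ((1,1),(1,-1),(-1,-1),(-1,1))])
      cv2.polylines(im,[np.round(pts).astype(int)],True,(0,255,0) if k[0]<.505 else (0,0,255),1)
    cv2.imwrite(f"pics/{n}2.png",im)
```

```text
t 4.75 grasp [0.5169 0.2472 0.0958] jawyaw -8.67 jaw z -0.0009 toolz [-0.1075 -0.7008 -0.7052] F [-0.8 -0.6 -0.7] open 0.0919
dp [-0.0101 -0.0677 -0.0698] w [ 0.0025 -0.0013  0.0047] n 10 per [-0.00101, -0.00677, -0.00698] [0.00025, -0.00013, 0.00047] toolz [-0.1033 -0.6995 -0.7071] ikerr 0.0 dq [-0.08  0.02  0.2  -0.05 -0.22  0.07] q [ 0.51  0.93  1.37 -0.6   1.42  0.93]
```

View pics/side2.png

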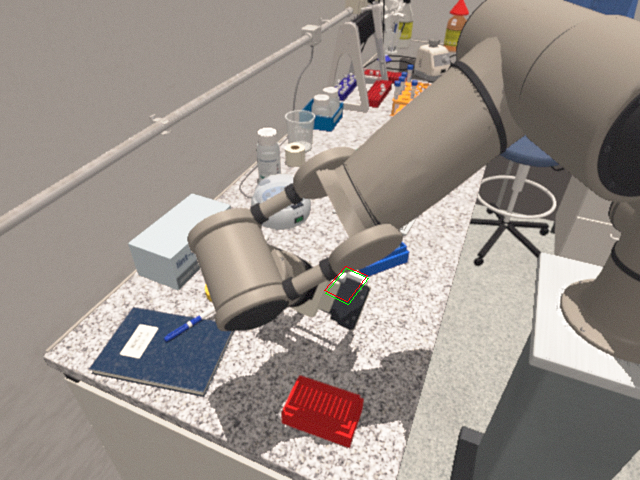

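View pics/wrist2.png

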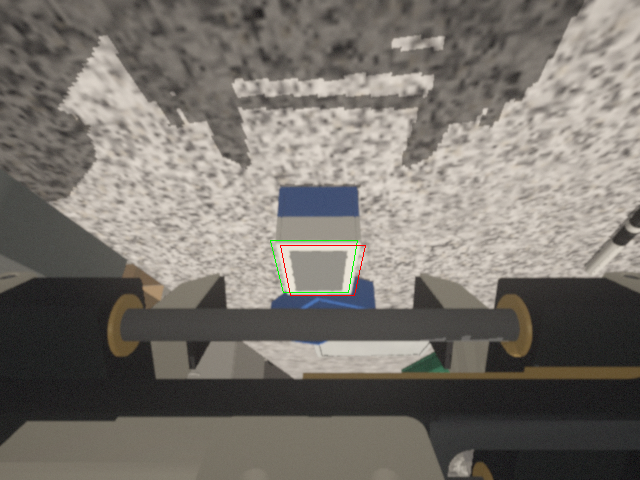

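The wrist view shows the box at (318,240), centred between the fingers. The lid outline lies between the two estimates, so the averaged position holds. I'll approach along the tool axis and grip.

send_rows --plan '[[[-0.001, -0.0068, -0.007], [0, 0, 0.0005], 0], [[-0.001, -0.0068, -0.007], [0, 0, 0.0005], 0], [[-0.001, -0.0068, -0.007], [0, 0, 0.0005], 0], [[-0.001, -0.0068, -0.007], [0, 0, 0.0005], 0], [[-0.001, -0.0068, -0.007], [0, 0, 0.0005], 0], [[-0.001, -0.0068, -0.007], [0, 0, 0.0005], 0], [[-0.001, -0.0068, -0.007], [0, 0, 0.0005], 0], [[-0.001, -0.0068, -0.007], [0, 0, 0.0005], 0], [[-0.001, -0.0068, -0.007], [0, 0, 0.0005], 0], [[-0.001, -0.0068, -0.007], [0, 0, 0.0005], 0], [[0, 0, 0], [0, 0, 0], 0]]'

```text
time: 5.95
tool_pos: [0.5048, 0.1659, 0.0138]
tool_rot: [3.14, 0.787, 1.424]
contact_force: [0.3, -0.3, 0.2]
opening: 0.0916
```

Run:
```python
from go import *
import cv2
now()
c=imaging.read_camera("wrist"); cv2.imwrite("pics/wrist3.png",c["pixels"][:,:,::-1])
```

```text
t 5.95 grasp [0.5067 0.1792 0.0272] jawyaw -8.35 jaw z 0.0011 toolz [-0.1021 -0.7011 -0.7057] F [ 0.3 -0.3  0.2] open 0.0916
```

View pics/wrist3.png

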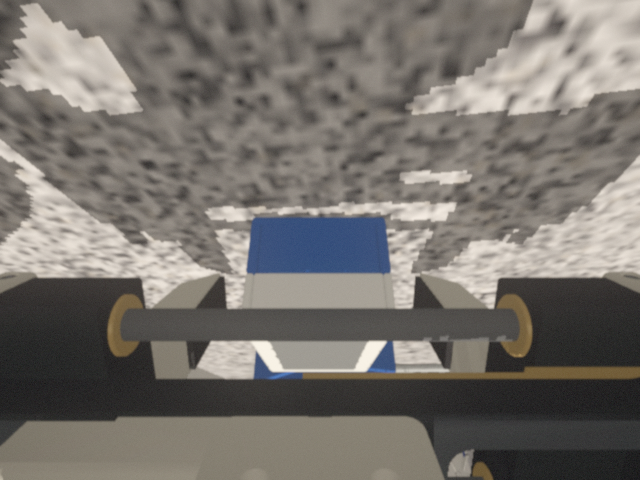

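The box is centred between the fingers (lid edges at columns 246–393). I'll lower 2 mm to centre on the seam and close.

send_rows --plan '[[[0, 0, -0.002], [0, 0, 0], 0], [[0, 0, 0], [0, 0, 0], 255], [[0, 0, 0], [0, 0, 0], 255], [[0, 0, 0], [0, 0, 0], 255], [[0, 0, 0], [0, 0, 0], 255], [[0, 0, 0], [0, 0, 0], 255], [[0, 0, 0], [0, 0, 0], 255], [[0, 0, 0], [0, 0, 0], 255], [[0, 0, 0], [0, 0, 0], 255], [[0, 0, 0], [0, 0, 0], 255], [[0, 0, 0], [0, 0, 0], 255], [[0, 0, 0], [0, 0, 0], 255], [[0, 0, 0], [0, 0, 0], 255]]' --newtons 40

```text
time: 7.3
tool_pos: [0.5054, 0.167, 0.0128]
tool_rot: [3.137, 0.786, 1.423]
contact_force: [-0.8, 1.0, -0.1]
opening: 0.0518
```

Run:
```python
from go import *
import cv2
now()
for n in("scene","wrist"):
    c=imaging.read_camera(n); cv2.imwrite(f"pics/{n}4.png",c["pixels"][:,:,::-1])
```

```text
t 7.3 grasp [0.5073 0.1803 0.0262] jawyaw -8.31 jaw z 0.0029 toolz [-0.1002 -0.7004 -0.7067] F [-0.8  1.  -0.1] open 0.0518
```

View pics/wrist4.png

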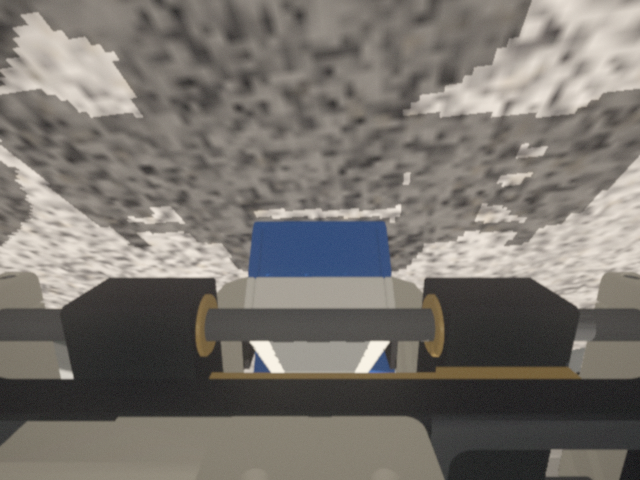

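View pics/scene4.png

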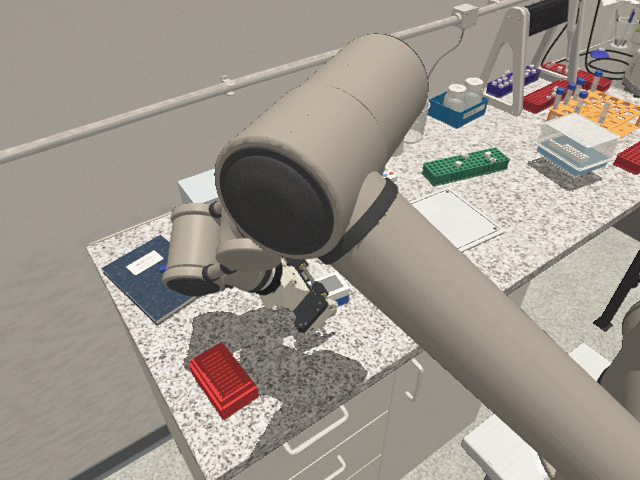

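send_rows --plan '[[[0, 0, 0.006], [0, 0, 0], 255], [[0, 0, 0.01], [0, 0, 0], 255], [[0, 0, 0.015], [0, 0, 0], 255], [[0, 0, 0.015], [0, 0, 0], 255], [[0, 0, 0.02], [0, 0, 0], 255], [[0, 0, 0.02], [0, 0, 0], 255], [[0, 0, 0.02], [0, 0, 0], 255], [[0, 0, 0.02], [0, 0, 0], 255], [[0, 0, 0.02], [0, 0, 0], 255], [[0, 0, 0.014], [0, 0, 0], 255], [[0, 0, 0], [0, 0, 0], 255]]'

```text
time: 8.5
tool_pos: [0.5063, 0.1674, 0.1755]
tool_rot: [3.132, 0.783, 1.419]
contact_force: [-0.0, 0.3, -1.3]
opening: 0.0518
```

Run:
```python
from go import *
import cv2
now()
c=imaging.read_camera("side"); cv2.imwrite(f"pics/side5.png",c["pixels"][:,:,::-1])
# path checks: intermediate orientation
q=robot.observe()["qpos"]
for t in np.linspace(0,1,9):
    g=np.array([.507,.18,.19])*(1-t)+np.array([.525,-.20,.19])*t
    r=tool(np.radians(-8.3-40*t),np.radians(-45)); q,e=ik(g+.019*r.as_matrix()[:,2],r,q); print(q.round(2),e.round(4))
for a in range(-45,50,15):
    r=tool(np.radians(-48.3),np.radians(a)); q,e=ik(g+.019*r.as_matrix()[:,2],r,q); print(a,q.round(2),e.round(4))
```

```text
t 8.5 grasp [0.5081 0.1807 0.1889] jawyaw -8.31 jaw z 0.007 toolz [-0.097  -0.6989 -0.7086] F [-0.   0.3 -1.3] open 0.0518
[ 0.51  0.72  1.28 -0.6   1.67  0.76] 0.0
[ 0.43  0.7   1.32 -0.59  1.65  0.78] 0.0
[ 0.34  0.69  1.35 -0.59  1.64  0.78] 0.0
[ 0.25  0.68  1.36 -0.6   1.63  0.79] 0.0
[ 0.16  0.68  1.36 -0.6   1.63  0.78] 0.0
[ 0.07  0.69  1.34 -0.6   1.64  0.78] 0.0
[-0.02  0.71  1.31 -0.6   1.65  0.76] 0.0
[-0.11  0.73  1.27 -0.6   1.66  0.75] 0.0
[-0.2   0.76  1.21 -0.61  1.69  0.73] 0.0
-45 [-0.2   0.76  1.21 -0.61  1.69  0.73] 0.0
-30 [-0.28  0.64  1.3  -0.44  1.51  0.66] 0.0
-15 [-0.38  0.54  1.4  -0.24  1.33  0.54] 0.0
0 [-0.5   0.46  1.51 -0.    1.18  0.34] 0.0
15 [-0.64  0.41  1.61  0.29  1.08  0.07] 0.0
30 [-0.78  0.42  1.7   0.6   1.07 -0.24] 0.0
45 [-0.9   0.47  1.78  0.88  1.15 -0.55] 0.0
```

View pics/side5.png

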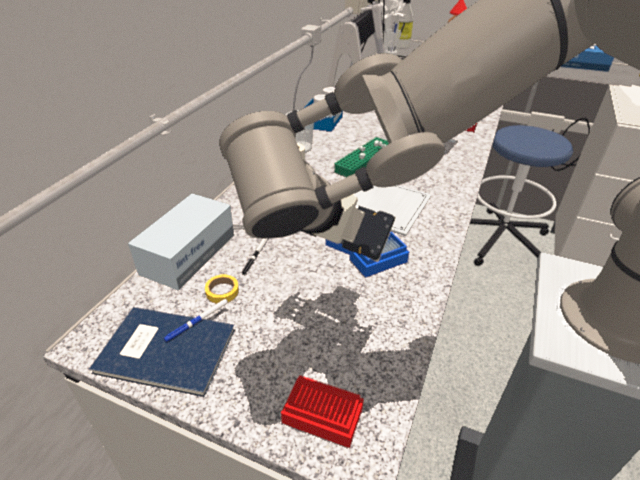

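send_rows --plan '[[[0.0005, -0.01, 0], [0, 0, -0.02], 255], [[0.0009, -0.015, 0], [0, 0, -0.03], 255], [[0.0009, -0.02, 0], [0, 0, -0.036], 255], [[0.0009, -0.02, 0], [0, 0, -0.036], 255], [[0.0009, -0.02, 0], [0, 0, -0.036], 255], [[0.0009, -0.02, 0], [0, 0, -0.036], 255], [[0.0009, -0.02, 0], [0, 0, -0.036], 255], [[0.0009, -0.02, 0], [0, 0, -0.036], 255], [[0.0009, -0.02, 0], [0, 0, -0.036], 255], [[0.0009, -0.02, 0], [0, 0, -0.036], 255], [[0.0009, -0.02, 0], [0, 0, -0.036], 255], [[0.0009, -0.02, 0], [0, 0, -0.036], 255], [[0.0009, -0.02, 0], [0, 0, -0.036], 255], [[0.0009, -0.02, 0], [0, 0, -0.036], 255], [[0.0009, -0.02, 0], [0, 0, -0.036], 255], [[0.0009, -0.02, 0], [0, 0, -0.036], 255], [[0.0009, -0.02, 0], [0, 0, -0.036], 255], [[0.0009, -0.02, 0], [0, 0, -0.036], 255], [[0.0009, -0.02, 0], [0, 0, -0.036], 255], [[0.0009, -0.015, 0], [0, 0, -0.036], 255]]'

```text
time: 10.55
tool_pos: [0.522, -0.2154, 0.1719]
tool_rot: [3.139, 0.787, 0.721]
contact_force: [0.6, -0.8, -1.8]
opening: 0.0519
```

Run:
```python
from go import *
import cv2
now()
s=robot.observe(); r=R.from_euler('xyz',s["tool_rot"]).as_matrix(); print('jaw',r[:,1].round(4), 'w row/15', (r[:,1]*np.pi/30).round(4))
print('shift to keep grasp', )
z=r[:,2]; r2=R.from_rotvec(r[:,1]*np.pi/2).apply(z); print('TCP shift if grasp fixed',(.019*(r2-z)).round(4), r2.round(4))
for n in("scene","side"):
    c=imaging.read_camera(n); cv2.imwrite(f"pics/{n}6.png",c["pixels"][:,:,::-1])
```

```text
t 10.55 grasp [ 0.5321 -0.2064  0.1853] jawyaw -48.57 jaw z 0.0017 toolz [-0.5304 -0.4697 -0.7057] F [ 0.6 -0.8 -1.8] open 0.0519
jaw [ 0.6618 -0.7497  0.0017] w row/15 [ 0.0693 -0.0785  0.0002]
shift to keep grasp
TCP shift if grasp fixed [ 0.0201  0.0178 -0.0001] [ 0.5299  0.4661 -0.7085]
```

View pics/scene6.png

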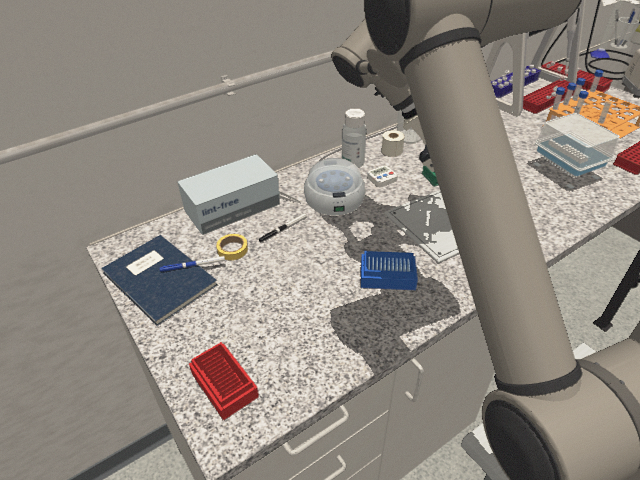

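View pics/side6.png

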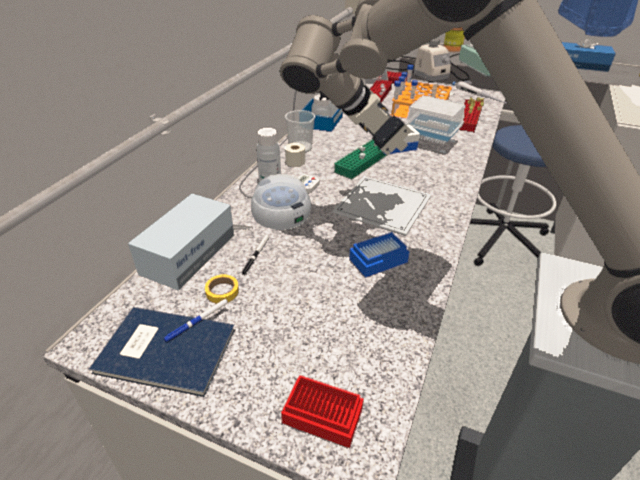

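send_rows --plan '[[[0.0013, 0.0012, 0], [0.0693, -0.0785, 0], 255], [[0.0013, 0.0012, 0], [0.0693, -0.0785, 0], 255], [[0.0013, 0.0012, 0], [0.0693, -0.0785, 0], 255], [[0.0013, 0.0012, 0], [0.0693, -0.0785, 0], 255], [[0.0013, 0.0012, 0], [0.0693, -0.0785, 0], 255], [[0.0013, 0.0012, 0], [0.0693, -0.0785, 0], 255], [[0.0013, 0.0012, 0], [0.0693, -0.0785, 0], 255], [[0.0013, 0.0012, 0], [0.0693, -0.0785, 0], 255], [[0.0013, 0.0012, 0], [0.0693, -0.0785, 0], 255], [[0.0013, 0.0012, 0], [0.0693, -0.0785, 0], 255], [[0.0013, 0.0012, 0], [0.0693, -0.0785, 0], 255], [[0.0013, 0.0012, 0], [0.0693, -0.0785, 0], 255], [[0.0013, 0.0012, 0], [0.0693, -0.0785, 0], 255], [[0.0013, 0.0012, 0], [0.0693, -0.0785, 0], 255], [[0.0013, 0.0012, 0], [0.0693, -0.0785, 0], 255], [[0, 0, 0], [0, 0, 0], 255], [[0, 0, 0], [0, 0, 0], 255]]'

```text
time: 12.35
tool_pos: [0.5422, -0.1949, 0.1723]
tool_rot: [3.138, -0.782, 0.723]
contact_force: [0.5, 1.0, -1.0]
opening: 0.0519
```

Run:
```python
from go import *
import cv2
now()
s=robot.observe(); r=R.from_euler('xyz',s["tool_rot"]).as_matrix(); print('tilt',np.degrees(np.arccos(-r[2,2])))
delta((.50,-.20,.085),-48.5,45,0,10)
for n in("scene","side","wrist"):
    c=imaging.read_camera(n); cv2.imwrite(f"pics/{n}7.png",c["pixels"][:,:,::-1])
```

```text
t 12.35 grasp [ 0.5321 -0.2037  0.1857] jawyaw -48.76 jaw z 0.0029 toolz [ 0.5313  0.4631 -0.7094] F [ 0.5  1.  -1. ] open 0.0519
tilt 44.81585436143988
dp [-0.0321  0.0039 -0.1007] w [ 0.0043 -0.0005  0.0045] n 10 per [-0.00321, 0.00039, -0.01007] [0.00043, -5e-05, 0.00045] toolz [ 0.5296  0.4685 -0.7071] ikerr 0.0 dq [-0.05  0.14  0.14  0.1  -0.13 -0.28] q [-0.94  0.62  1.91  0.99  1.   -0.82]
```

View pics/side7.png

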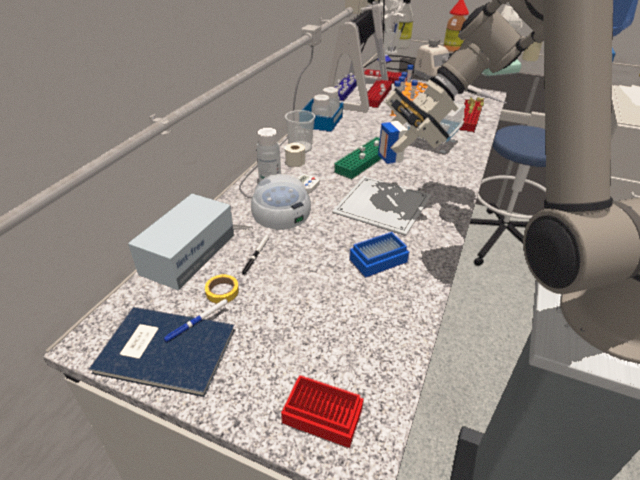

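View pics/wrist7.png

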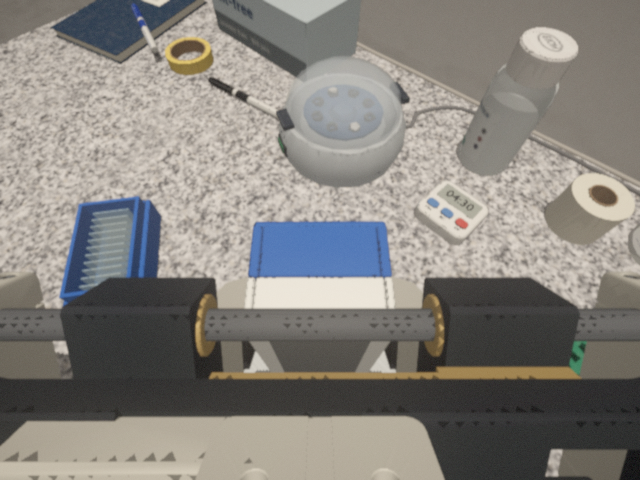

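View pics/scene7.png

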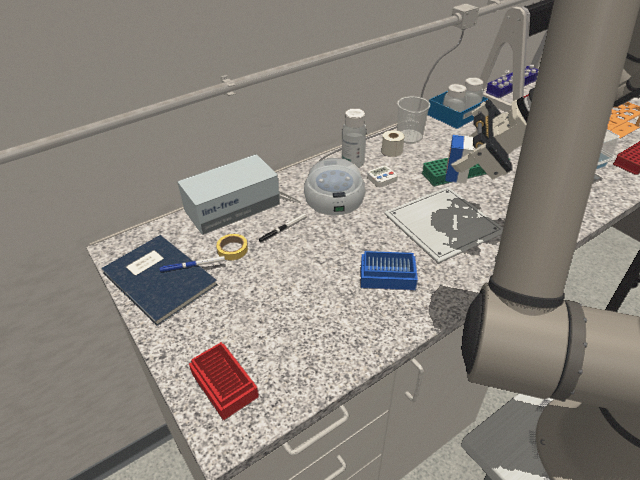

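The box is held closed and standing, lid toward the robot. In the side view it's at (388,143), and in the scene view at (458,158). I'll lower it onto the plate.

send_rows --plan '[[[-0.0015, 0.0004, -0.008], [0, 0, 0], 255], [[-0.0015, 0.0004, -0.012], [0, 0, 0], 255], [[-0.0015, 0.0004, -0.014], [0, 0, 0], 255], [[-0.0015, 0.0004, -0.014], [0, 0, 0], 255], [[-0.0015, 0.0004, -0.014], [0, 0, 0], 255], [[-0.0015, 0.0004, -0.014], [0, 0, 0], 255], [[-0.0015, 0.0004, -0.014], [0, 0, 0], 255], [[-0.0015, 0.0004, -0.012], [0, 0, 0], 255], [[-0.0015, 0.0004, -0.01], [0, 0, 0], 255], [[-0.0015, 0.0004, -0.004], [0, 0, 0], 255], [[0, 0, 0], [0, 0, 0], 255], [[0, 0, 0], [0, 0, 0], 255]]'

```text
time: 13.7
tool_pos: [0.5277, -0.1911, 0.057]
tool_rot: [3.134, -0.785, 0.725]
contact_force: [-0.1, 0.3, -1.1]
opening: 0.0523
```

Run:
```python
from go import *
import cv2
now()
for n in("scene","side","wrist"):
    c=imaging.read_camera(n); cv2.imwrite(f"pics/{n}8.png",c["pixels"][:,:,::-1])
a=cv2.imread("pics/side8.png")[150:240,330:450];b=cv2.imread("pics/scene8.png")[160:270,400:520]
cv2.imwrite("pics/z8.png",cv2.hconcat([cv2.resize(x,(400,360),interpolation=cv2.INTER_CUBIC) for x in(a,b)]))
```

```text
t 13.7 grasp [ 0.5176 -0.1999  0.0704] jawyaw -48.74 jaw z 0.005 toolz [ 0.5336  0.4634 -0.7075] F [-0.1  0.3 -1.1] open 0.0523
```

View pics/z8.png

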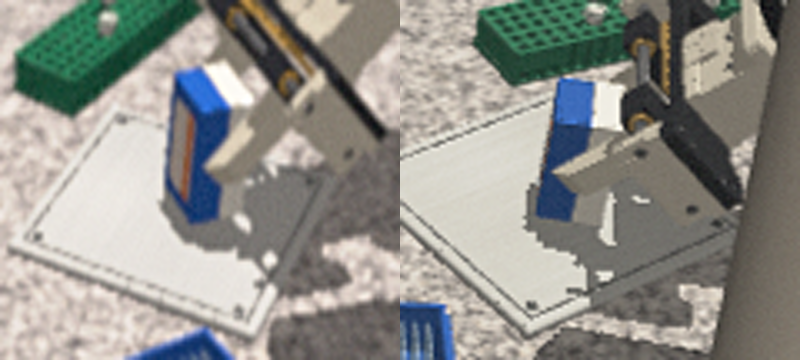

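send_rows --plan '[[[0, 0, -0.003], [0.0018, 0.0016, 0], 255], [[0, 0, -0.003], [0.0018, 0.0016, 0], 255], [[0, 0, -0.002], [0, 0, 0], 255], [[0, 0, -0.001], [0, 0, 0], 255], [[0, 0, 0], [0, 0, 0], 255]]'

```text
time: 14.35
tool_pos: [0.5275, -0.1909, 0.0475]
tool_rot: [-3.141, -0.785, 0.72]
contact_force: [0.0, 0.3, -2.0]
opening: 0.0519
```

send_rows --plan '[[[0, 0, -0.001], [0, 0, 0], 255], [[0, 0, 0], [0, 0, 0], 255]]'

```text
time: 14.55
tool_pos: [0.5276, -0.191, 0.0467]
tool_rot: [-3.141, -0.785, 0.72]
contact_force: [0.1, 0.3, -2.4]
opening: 0.052
```

send_rows --plan '[[[0, 0, -0.001], [0, 0, 0], 255], [[0, 0, 0], [0, 0, 0], 255]]'

```text
time: 14.75
tool_pos: [0.5276, -0.191, 0.0457]
tool_rot: [-3.141, -0.785, 0.72]
contact_force: [0.1, -0.3, -0.5]
opening: 0.0519
```

send_rows --plan '[[[0, 0, -0.0005], [0, 0, 0], 255], [[0, 0, 0], [0, 0, 0], 255]]'

```text
time: 14.95
tool_pos: [0.5276, -0.191, 0.0452]
tool_rot: [-3.141, -0.785, 0.72]
contact_force: [-0.3, -0.2, -2.6]
opening: 0.0519
```

send_rows --plan '[[[0, 0, -0.0005], [0, 0, 0], 255], [[0, 0, 0], [0, 0, 0], 255]]'

```text
time: 15.15
tool_pos: [0.5276, -0.191, 0.0451]
tool_rot: [3.141, -0.785, 0.72]
contact_force: [-1.8, -0.6, 2.2]
opening: 0.0515
```

send_rows --plan '[[[0, 0, -0.0005], [0, 0, 0], 255], [[0, 0, 0], [0, 0, 0], 255]]'

```text
time: 15.35
tool_pos: [0.5277, -0.1909, 0.0451]
tool_rot: [3.141, -0.786, 0.721]
contact_force: [-4.8, 0.0, 7.8]
opening: 0.0518
```

Contact came at TCP z = 0.045 as expected, with a 7.8 N push. I'll release and back out along the tool axis.

send_rows --plan '[[[0, 0, 0.0006], [0, 0, 0], 255], [[0, 0, 0], [0, 0, 0], 150], [[0, 0, 0], [0, 0, 0], 90], [[0, 0, 0], [0, 0, 0], 40], [[0, 0, 0], [0, 0, 0], 0], [[0, 0, 0], [0, 0, 0], 0], [[0, 0, 0], [0, 0, 0], 0], [[0, 0, 0], [0, 0, 0], 0], [[0, 0, 0], [0, 0, 0], 0], [[0, 0, 0], [0, 0, 0], 0]]'

```text
time: 16.35
tool_pos: [0.5276, -0.191, 0.0448]
tool_rot: [-3.141, -0.785, 0.72]
contact_force: [-0.4, -0.4, 0.0]
opening: 0.0922
```

Run:
```python
from go import *
import cv2
now()
for n in("scene","side","wrist"):
    c=imaging.read_camera(n); cv2.imwrite(f"pics/{n}9.png",c["pixels"][:,:,::-1])
a=cv2.imread("pics/side9.png")[150:240,330:450];b=cv2.imread("pics/scene9.png")[160:270,400:520]
cv2.imwrite("pics/z9.png",cv2.hconcat([cv2.resize(x,(400,360),interpolation=cv2.INTER_CUBIC) for x in(a,b)]))
```

```text
t 16.35 grasp [ 0.5175 -0.1999  0.0583] jawyaw -48.74 jaw z -0.0001 toolz [ 0.5311  0.4661 -0.7076] F [-0.4 -0.4  0. ] open 0.0922
```

View pics/z9.png

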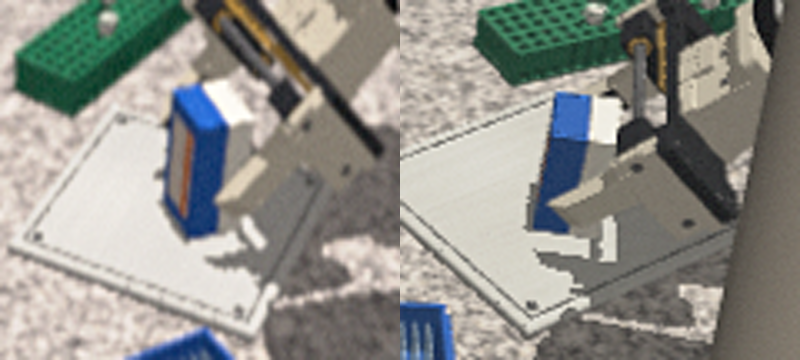

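View pics/wrist9.png

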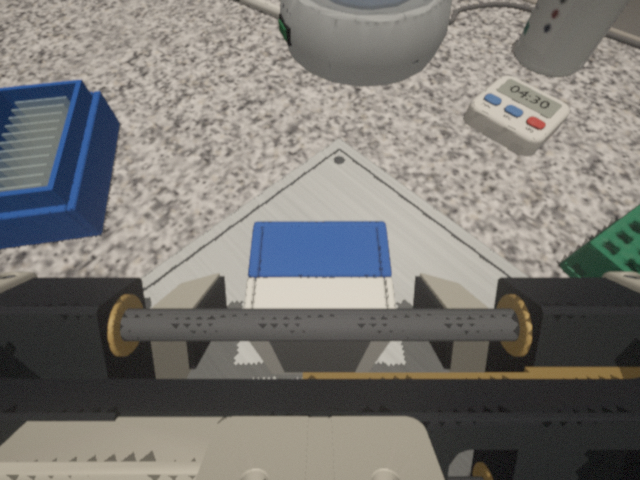

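The box stands closed on the plate by itself. In the wrist view the base top is at (320,250) and the timer at (518,113), undisturbed. I'll back out and check reach for the second side.

send_rows --plan '[[[-0.0058, -0.0051, 0.0078], [0, 0, 0], 0], [[-0.0058, -0.0051, 0.0078], [0, 0, 0], 0], [[-0.0058, -0.0051, 0.0078], [0, 0, 0], 0], [[-0.0058, -0.0051, 0.0078], [0, 0, 0], 0], [[-0.0058, -0.0051, 0.0078], [0, 0, 0], 0], [[-0.0058, -0.0051, 0.0078], [0, 0, 0], 0], [[-0.0058, -0.0051, 0.0078], [0, 0, 0], 0], [[-0.0058, -0.0051, 0.0078], [0, 0, 0], 0], [[-0.0058, -0.0051, 0.0078], [0, 0, 0], 0], [[-0.0058, -0.0051, 0.0078], [0, 0, 0], 0], [[0, 0, 0.03], [0, 0, 0], 0], [[0, 0, 0.03], [0, 0, 0], 0], [[0, 0, 0.03], [0, 0, 0], 0], [[0, 0, 0.03], [0, 0, 0], 0], [[0, 0, 0], [0, 0, 0], 0]]'

```text
time: 18.0
tool_pos: [0.4702, -0.2433, 0.2467]
tool_rot: [3.132, -0.784, 0.727]
contact_force: [-0.3, -0.1, -0.4]
opening: 0.0914
```

Run:
```python
from go import *
import cv2
now()
G=(.5222,-.1958,.058)
for b in (.2,.11,0): delta(G,-48.7,-45,b,15)
q=robot.observe()["qpos"]
g0=np.array([.46,-.25,.256])
for t in np.linspace(0,1,7):
    r=tool(np.radians(-48.7),np.radians(45-90*t)); z=r.as_matrix()[:,2]
    z2=tool(np.radians(-48.7),np.radians(-45)).as_matrix()[:,2]
    g=g0*(1-t)+(np.array(G)-.2*z2)*t
    q,e=ik(g+.019*z,r,q); print(q.round(2),e.round(4),g.round(3))
for n in("scene","side"):
    c=imaging.read_camera(n); cv2.imwrite(f"pics/{n}10.png",c["pixels"][:,:,::-1])
```

```text
t 18.0 grasp [ 0.46   -0.252   0.2602] jawyaw -48.74 jaw z 0.007 toolz [ 0.5339  0.4619 -0.7082] F [-0.3 -0.1 -0.4] open 0.0914
dp [ 0.1482  0.1319 -0.0607] w [-1.0312  1.1828 -0.005 ] n 15 per [0.00988, 0.0088, -0.00405] [-0.06875, 0.07886, -0.00033] toolz [-0.5312 -0.4667 -0.7071] ikerr 0.0 dq [ 1.02  0.61 -0.97 -1.35  0.63  1.24] q [-0.05  0.96  0.75 -0.57  1.98  0.72]
dp [ 0.1004  0.0899 -0.1244] w [-1.0312  1.1828 -0.005 ] n 15 per [0.00669, 0.006, -0.00829] [-0.06875, 0.07886, -0.00033] toolz [-0.5312 -0.4667 -0.7071] ikerr 0.0 dq [ 0.96  0.56 -0.68 -1.34  0.39  1.32] q [-0.11  0.91  1.04 -0.56  1.75  0.8 ]
dp [ 0.0419  0.0386 -0.2022] w [-1.0312  1.1828 -0.005 ] n 15 per [0.00279, 0.00257, -0.01348] [-0.06875, 0.07886, -0.00033] toolz [-0.5312 -0.4667 -0.7071] ikerr 0.0 dq [ 0.88  0.56 -0.43 -1.38  0.14  1.39] q [-0.19  0.91  1.29 -0.6   1.5   0.88]
[-1.07  0.36  1.73  0.79  1.35 -0.52] 0.0 [ 0.46  -0.25   0.256]
[-0.87  0.33  1.66  0.56  1.22 -0.23] 0.0 [ 0.488 -0.225  0.247]
[-0.65  0.35  1.56  0.28  1.19  0.1 ] 0.0 [ 0.516 -0.201  0.237]
[-0.45  0.44  1.42 -0.    1.28  0.4 ] 0.0 [ 0.544 -0.176  0.228]
[-0.28  0.58  1.24 -0.22  1.47  0.61] 0.0 [ 0.572 -0.152  0.218]
[-0.15  0.76  1.02 -0.4   1.71  0.72] 0.0 [ 0.6   -0.127  0.209]
[-0.05  0.96  0.75 -0.57  1.98  0.72] 0.0 [ 0.628 -0.102  0.199]
```

View pics/scene10.png

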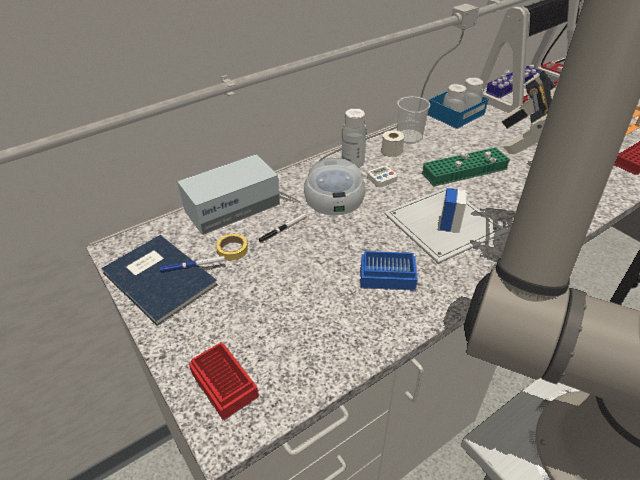

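send_rows --plan '[[[0.0078, 0.0069, 0], [-0.0688, 0.0789, 0], 0], [[0.0078, 0.0069, 0], [-0.0688, 0.0789, 0], 0], [[0.0078, 0.0069, 0], [-0.0688, 0.0789, 0], 0], [[0.0078, 0.0069, 0], [-0.0688, 0.0789, 0], 0], [[0.0078, 0.0069, 0], [-0.0688, 0.0789, 0], 0], [[0.0078, 0.0069, 0], [-0.0688, 0.0789, 0], 0], [[0.0078, 0.0069, 0], [-0.0688, 0.0789, 0], 0], [[0.0078, 0.0069, 0], [-0.0688, 0.0789, 0], 0], [[0.0078, 0.0069, 0], [-0.0688, 0.0789, 0], 0], [[0.0078, 0.0069, -0.005], [-0.0688, 0.0789, 0], 0], [[0.0078, 0.0069, -0.005], [-0.0688, 0.0789, 0], 0], [[0.0078, 0.0069, -0.005], [-0.0688, 0.0789, 0], 0], [[0.0078, 0.0069, -0.005], [-0.0688, 0.0789, 0], 0], [[0.0078, 0.0069, -0.005], [-0.0688, 0.0789, 0], 0], [[0.0078, 0.0069, -0.01], [-0.0688, 0.0789, 0], 0], [[0, 0, -0.02], [0, 0, 0], 0], [[0, 0, -0.02], [0, 0, 0], 0], [[0, 0, -0.02], [0, 0, 0], 0], [[0, 0, -0.008], [0, 0, 0], 0], [[0, 0, 0], [0, 0, 0], 0]]'

```text
time: 20.1
tool_pos: [0.5856, -0.1386, 0.1377]
tool_rot: [-3.132, 0.789, 0.724]
contact_force: [-0.3, -0.4, 0.1]
opening: 0.0916
```

Run:
```python
from go import *
import cv2
now()
G=(.5222,-.1958,.058)
delta(G,-48.7,-45,0,15)
for n in("scene","side","wrist"):
    c=imaging.read_camera(n); cv2.imwrite(f"pics/{n}11.png",c["pixels"][:,:,::-1])
```

```text
t 20.1 grasp [ 0.5958 -0.1298  0.1511] jawyaw -48.92 jaw z -0.0068 toolz [-0.538  -0.4626 -0.7046] F [-0.3 -0.4  0.1] open 0.0916
dp [-0.0735 -0.0661 -0.0932] w [-0.0029 -0.0071  0.0038] n 15 per [-0.0049, -0.00441, -0.00621] [-0.00019, -0.00047, 0.00025] toolz [-0.5312 -0.4667 -0.7071] ikerr 0.0 dq [-0.1  -0.02  0.34 -0.04 -0.32  0.1 ] q [-0.19  0.91  1.29 -0.6   1.5   0.88]
```

View pics/side11.png

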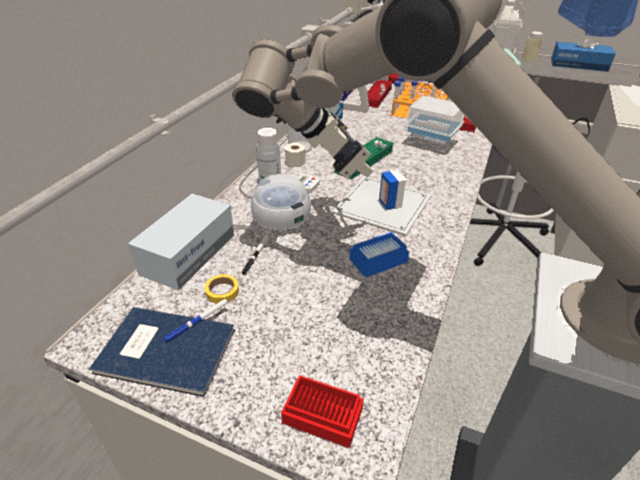

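View pics/wrist11.png

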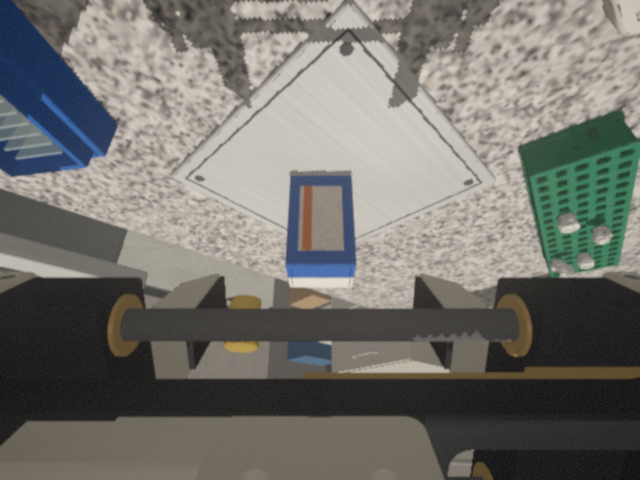

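The box's underside label (orange stripe) faces the gripper at (321,222), centred between the fingers. I'll approach.

send_rows --plan '[[[-0.0061, -0.0055, -0.0078], [-0.0002, -0.0006, 0.0003], 0], [[-0.0061, -0.0055, -0.0078], [-0.0002, -0.0006, 0.0003], 0], [[-0.0061, -0.0055, -0.0078], [-0.0002, -0.0006, 0.0003], 0], [[-0.0061, -0.0055, -0.0078], [-0.0002, -0.0006, 0.0003], 0], [[-0.0061, -0.0055, -0.0078], [-0.0002, -0.0006, 0.0003], 0], [[-0.0061, -0.0055, -0.0078], [-0.0002, -0.0006, 0.0003], 0], [[-0.0061, -0.0055, -0.0078], [-0.0002, -0.0006, 0.0003], 0], [[-0.0061, -0.0055, -0.0078], [-0.0002, -0.0006, 0.0003], 0], [[-0.0061, -0.0055, -0.0078], [-0.0002, -0.0006, 0.0003], 0], [[-0.0061, -0.0055, -0.0078], [-0.0002, -0.0006, 0.0003], 0], [[-0.0061, -0.0055, -0.0078], [-0.0002, -0.0006, 0.0003], 0], [[-0.0061, -0.0055, -0.0078], [-0.0002, -0.0006, 0.0003], 0], [[0, 0, 0], [0, 0, 0], 0]]'

```text
time: 21.55
tool_pos: [0.5119, -0.2051, 0.0451]
tool_rot: [3.14, 0.783, 0.718]
contact_force: [0.0, -0.2, -0.0]
opening: 0.0919
```

Run:
```python
from go import *
import cv2
now()
G=(.5222,-.1958,.058)
delta(G,-48.7,-45,0,1)
for n in("scene","side","wrist"):
    c=imaging.read_camera(n); cv2.imwrite(f"pics/{n}12.png",c["pixels"][:,:,::-1])
a=cv2.imread("pics/side12.png")[140:230,330:450]
cv2.imwrite("pics/z12.png",cv2.hconcat([cv2.resize(a,(400,300),interpolation=cv2.INTER_CUBIC),cv2.resize(cv2.imread("pics/wrist12.png"),(400,300))]))
```

```text
t 21.55 grasp [ 0.522  -0.1962  0.0586] jawyaw -48.77 jaw z 0.0013 toolz [-0.53   -0.4658 -0.7086] F [ 0.  -0.2 -0. ] open 0.0919
dp [ 0.0002  0.0004 -0.0006] w [-0.0004  0.0025  0.0012] n 1 per [0.00017, 0.0004, -0.00057] [-0.00039, 0.00248, 0.00124] toolz [-0.5312 -0.4667 -0.7071] ikerr 0.0 dq [ 0.  0. -0. -0.  0. -0.] q [-0.19  0.91  1.29 -0.6   1.5   0.88]
```

View pics/z12.png

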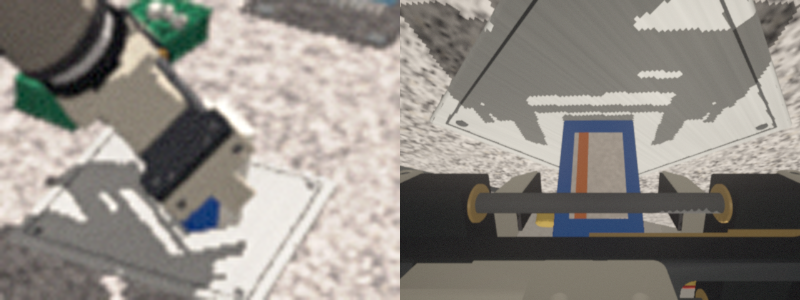

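send_rows --plan '[[[0, 0, 0], [0, 0.0025, 0.001], 0], [[0, 0, 0], [0, 0, 0], 255], [[0, 0, 0], [0, 0, 0], 255], [[0, 0, 0], [0, 0, 0], 255], [[0, 0, 0], [0, 0, 0], 255], [[0, 0, 0], [0, 0, 0], 255], [[0, 0, 0], [0, 0, 0], 255], [[0, 0, 0], [0, 0, 0], 255], [[0, 0, 0], [0, 0, 0], 255], [[0, 0, 0], [0, 0, 0], 255], [[0, 0, 0], [0, 0, 0], 255], [[0, 0, 0], [0, 0, 0], 255], [[0, 0, 0], [0, 0, 0], 255]]' --newtons 40

```text
time: 23.0
tool_pos: [0.5134, -0.2045, 0.0462]
tool_rot: [3.139, 0.784, 0.72]
contact_force: [-1.5, 0.4, 0.5]
opening: 0.0517
```

send_rows --plan '[[[0, 0, 0.006], [0, 0, 0], 255], [[0, 0, 0.01], [0, 0, 0], 255], [[0, 0, 0.015], [0, 0, 0], 255], [[0, 0, 0.015], [0, 0, 0], 255], [[0, 0, 0.015], [0, 0, 0], 255], [[0, 0, 0.015], [0, 0, 0], 255], [[0, 0, 0.014], [0, 0, 0], 255], [[0, 0, 0], [0, 0, 0], 255], [[0, 0, 0], [0, 0, 0], 255]]'

```text
time: 23.9
tool_pos: [0.5134, -0.2044, 0.1364]
tool_rot: [3.139, 0.783, 0.719]
contact_force: [-0.3, -0.3, -0.6]
opening: 0.0516
```

Run:
```python
from go import *
import cv2
now()
s=robot.observe(); r=R.from_euler('xyz',s["tool_rot"]).as_matrix(); print('jaw',r[:,1].round(4), 'w row/15', (r[:,1]*np.pi/30).round(4))
for n in("scene","side","wrist"):
    c=imaging.read_camera(n); cv2.imwrite(f"pics/{n}13.png",c["pixels"][:,:,::-1])
a=cv2.imread("pics/side13.png")[100:220,320:460]
cv2.imwrite("pics/z13.png",cv2.hconcat([cv2.resize(a,(400,340),interpolation=cv2.INTER_CUBIC),cv2.resize(cv2.imread("pics/wrist13.png"),(400,340))]))
```

```text
t 23.9 grasp [ 0.5235 -0.1956  0.1498] jawyaw -48.66 jaw z 0.0021 toolz [-0.5286 -0.4671 -0.7088] F [-0.3 -0.3 -0.6] open 0.0516
jaw [ 0.6605 -0.7508  0.0021] w row/15 [ 0.0692 -0.0786  0.0002]
```

View pics/z13.png

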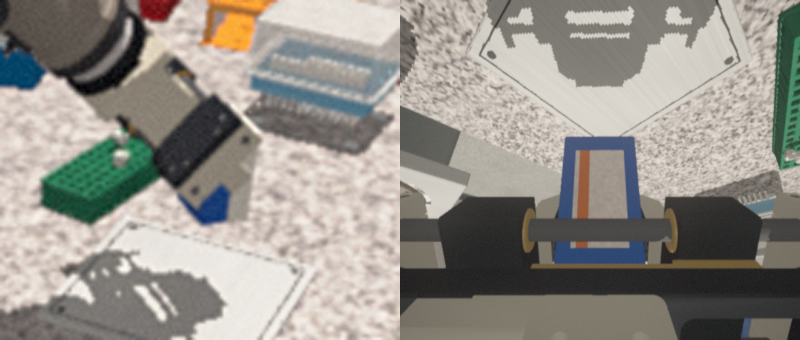

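send_rows --plan '[[[0.0018, 0.001, 0], [0.0692, -0.0786, 0], 255], [[0.0018, 0.001, 0], [0.0692, -0.0786, 0], 255], [[0.0018, 0.001, 0], [0.0692, -0.0786, 0], 255], [[0.0018, 0.001, 0], [0.0692, -0.0786, 0], 255], [[0.0018, 0.001, 0], [0.0692, -0.0786, 0], 255], [[0.0018, 0.001, 0], [0.0692, -0.0786, 0], 255], [[0.0018, 0.001, 0], [0.0692, -0.0786, 0], 255], [[0.0018, 0.001, 0], [0.0692, -0.0786, 0], 255], [[0.0018, 0.001, 0], [0.0692, -0.0786, 0], 255], [[0.0018, 0.001, 0], [0.0692, -0.0786, 0], 255], [[0.0018, 0.001, 0], [0.0692, -0.0786, 0], 255], [[0.0018, 0.001, 0], [0.0692, -0.0786, 0], 255], [[0.0018, 0.001, 0], [0.0692, -0.0786, 0], 255], [[0.0018, 0.001, 0], [0.0692, -0.0786, 0], 255], [[0.0018, 0.001, 0], [0.0692, -0.0786, 0], 255], [[0, 0, 0], [0, 0, 0], 255], [[0, 0, 0], [0, 0, 0], 255]]'

```text
time: 25.75
tool_pos: [0.5399, -0.1898, 0.1354]
tool_rot: [-3.138, -0.784, 0.717]
contact_force: [0.2, -1.4, -1.1]
opening: 0.0517
```

Run:
```python
from go import *
import cv2
now()
delta((.530,-.199,.033),-48.7,45.1,0,10)
for n in("scene","side","wrist"):
    c=imaging.read_camera(n); cv2.imwrite(f"pics/{n}14.png",c["pixels"][:,:,::-1])
a=cv2.imread("pics/side14.png")[120:240,320:460]; b=cv2.imread("pics/scene14.png")[120:260,390:530]
cv2.imwrite("pics/z14.png",cv2.hconcat([cv2.resize(a,(400,400),interpolation=cv2.INTER_CUBIC),cv2.resize(b,(400,400))]))
```

```text
t 25.75 grasp [ 0.5298 -0.1986  0.1489] jawyaw -48.78 jaw z -0.0024 toolz [ 0.5302  0.4668 -0.7077] F [ 0.2 -1.4 -1.1] open 0.0517
dp [ 0.0002 -0.0004 -0.1158] w [-0.0001 -0.0036  0.0014] n 10 per [2e-05, -4e-05, -0.01158] [-1e-05, -0.00036, 0.00014] toolz [ 0.5322  0.4675 -0.7059] ikerr 0.0 dq [-0.    0.21  0.05  0.14 -0.14 -0.27] q [-0.89  0.75  1.86  1.07  0.94 -0.89]
```

View pics/z14.png

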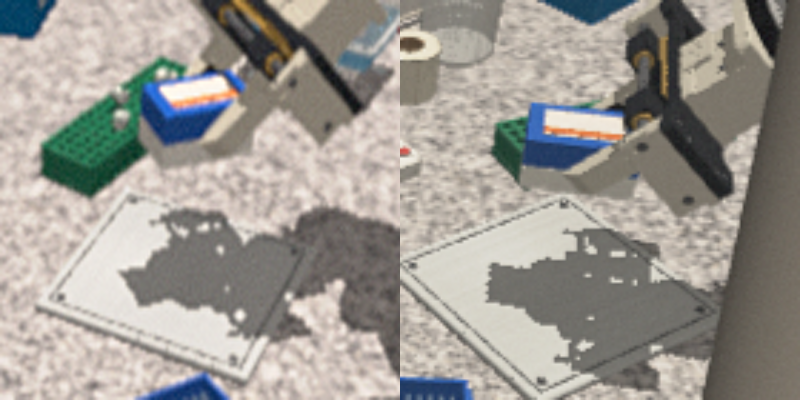

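View pics/wrist14.png

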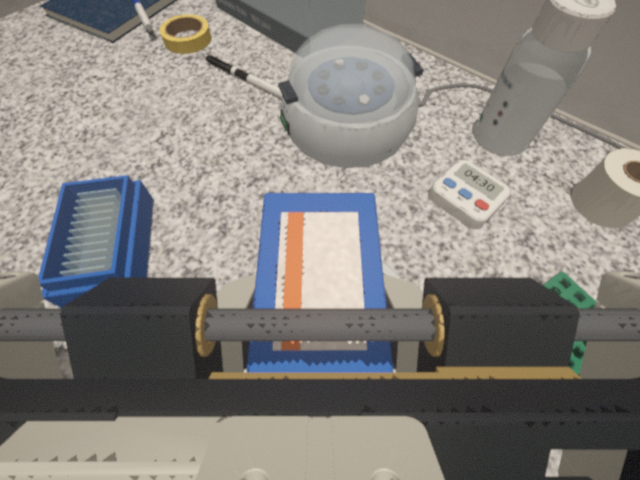

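The box is upside down and closed, label up, at (320,280) in the wrist view. I'll lower it.

send_rows --plan '[[[0, 0, -0.008], [0, -0.0004, 0], 255], [[0, 0, -0.012], [0, -0.0004, 0], 255], [[0, 0, -0.014], [0, -0.0004, 0], 255], [[0, 0, -0.014], [0, -0.0004, 0], 255], [[0, 0, -0.014], [0, -0.0004, 0], 255], [[0, 0, -0.014], [0, -0.0004, 0], 255], [[0, 0, -0.012], [0, -0.0004, 0], 255], [[0, 0, -0.01], [0, -0.0004, 0], 255], [[0, 0, -0.006], [0, -0.0004, 0], 255], [[0, 0, -0.003], [0, 0, 0], 255], [[0, 0, 0], [0, 0, 0], 255], [[0, 0, 0], [0, 0, 0], 255]]'

```text
time: 27.1
tool_pos: [0.5406, -0.1897, 0.0296]
tool_rot: [3.138, -0.79, 0.723]
contact_force: [-0.2, 0.4, -0.4]
opening: 0.0523
```

Run:
```python
from go import *
import cv2
now()
for n in("scene","side","wrist"):
    c=imaging.read_camera(n); cv2.imwrite(f"pics/{n}15.png",c["pixels"][:,:,::-1])
a=cv2.imread("pics/side15.png")[120:240,320:460]; b=cv2.imread("pics/scene15.png")[120:260,390:530]
cv2.imwrite("pics/z15.png",cv2.hconcat([cv2.resize(a,(400,400),interpolation=cv2.INTER_CUBIC),cv2.resize(b,(400,400))]))
```

```text
t 27.1 grasp [ 0.5304 -0.1985  0.043 ] jawyaw -48.74 jaw z 0.0028 toolz [ 0.5353  0.467  -0.7038] F [-0.2  0.4 -0.4] open 0.0523
```

View pics/z15.png

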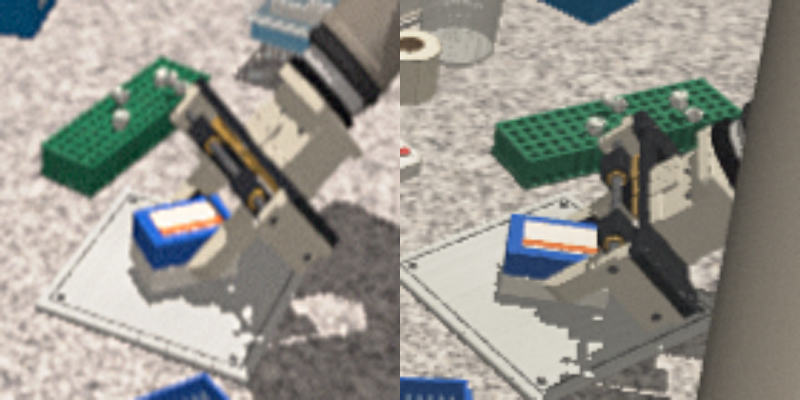

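send_rows --plan '[[[0, 0, -0.003], [0.001, 0.001, 0], 255], [[0, 0, -0.003], [0.0002, 0.002, 0], 255], [[0, 0, -0.001], [0, 0, 0], 255], [[0, 0, 0], [0, 0, 0], 255]]'

```text
time: 27.65
tool_pos: [0.5403, -0.1894, 0.022]
tool_rot: [-3.14, -0.789, 0.719]
contact_force: [0.6, 0.4, -1.1]
opening: 0.0522
```

send_rows --plan '[[[0, 0, -0.001], [0, 0, 0], 255], [[0, 0, 0], [0, 0, 0], 255]]'

```text
time: 27.85
tool_pos: [0.5404, -0.1894, 0.0211]
tool_rot: [-3.14, -0.789, 0.719]
contact_force: [-0.1, 0.4, -1.3]
opening: 0.0517
```

send_rows --plan '[[[0, 0, -0.0005], [0, 0, 0], 255], [[0, 0, 0], [0, 0, 0], 255]]'

```text
time: 28.05
tool_pos: [0.5404, -0.1895, 0.0207]
tool_rot: [-3.14, -0.788, 0.719]
contact_force: [0.2, -0.3, -1.4]
opening: 0.0517
```

send_rows --plan '[[[0, 0, -0.0005], [0, 0, 0], 255], [[0, 0, 0], [0, 0, 0], 255]]'

```text
time: 28.25
tool_pos: [0.5404, -0.1895, 0.0202]
tool_rot: [-3.14, -0.788, 0.719]
contact_force: [-0.3, 1.1, -1.3]
opening: 0.0518
```

send_rows --plan '[[[0, 0, -0.0005], [0, 0, 0], 255], [[0, 0, 0], [0, 0, 0], 255]]'

```text
time: 28.45
tool_pos: [0.5404, -0.1895, 0.02]
tool_rot: [-3.141, -0.789, 0.72]
contact_force: [-1.6, 0.6, 2.2]
opening: 0.0516
```

send_rows --plan '[[[0, 0, -0.0005], [0, 0, 0], 255], [[0, 0, 0], [0, 0, 0], 255]]'

```text
time: 28.65
tool_pos: [0.5404, -0.1895, 0.0199]
tool_rot: [-3.141, -0.789, 0.72]
contact_force: [-3.7, -0.8, 5.8]
opening: 0.052
```

Run:
```python
from go import *
import cv2
now()
for n in("scene","side","wrist"):
    c=imaging.read_camera(n); cv2.imwrite(f"pics/{n}16.png",c["pixels"][:,:,::-1])
a=cv2.imread("pics/side16.png")[120:240,320:460]; b=cv2.imread("pics/scene16.png")[120:260,390:530]
cv2.imwrite("pics/z16.png",cv2.hconcat([cv2.resize(a,(400,400),interpolation=cv2.INTER_CUBIC),cv2.resize(b,(400,400))]))
```

```text
t 28.65 grasp [ 0.5303 -0.1984  0.0333] jawyaw -48.72 jaw z -0.0004 toolz [ 0.5334  0.4686 -0.7042] F [-3.7 -0.8  5.8] open 0.052
```

View pics/z16.png

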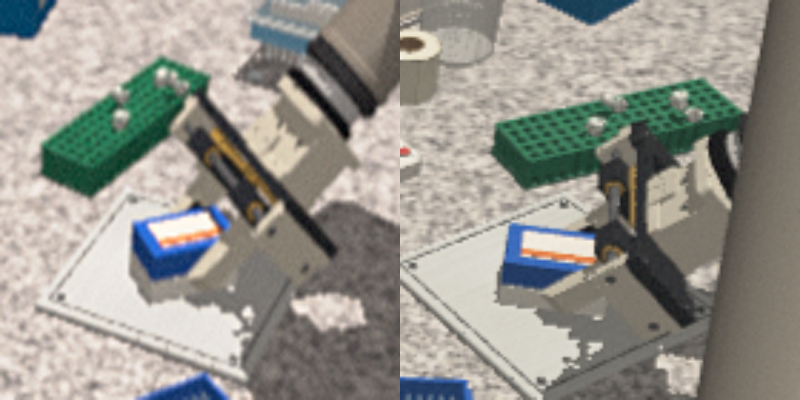

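Contact came at the expected height (5.8 N) and the box is flat. I'll release gently.

send_rows --plan '[[[0, 0, 0.0006], [0, 0, 0], 255], [[0, 0, 0], [0, 0, 0], 150], [[0, 0, 0], [0, 0, 0], 90], [[0, 0, 0], [0, 0, 0], 40], [[0, 0, 0], [0, 0, 0], 0], [[0, 0, 0], [0, 0, 0], 0], [[0, 0, 0], [0, 0, 0], 0], [[0, 0, 0], [0, 0, 0], 0], [[0, 0, 0], [0, 0, 0], 0], [[0, 0, 0], [0, 0, 0], 0]]'

```text
time: 29.8
tool_pos: [0.5404, -0.1895, 0.0198]
tool_rot: [-3.14, -0.788, 0.719]
contact_force: [-0.3, -0.4, 0.2]
opening: 0.0916
```

send_rows --plan '[[[-0.0053, -0.0047, 0.007], [0, 0, 0], 0], [[-0.0053, -0.0047, 0.007], [0, 0, 0], 0], [[-0.0053, -0.0047, 0.007], [0, 0, 0], 0], [[-0.0053, -0.0047, 0.007], [0, 0, 0], 0], [[-0.0053, -0.0047, 0.007], [0, 0, 0], 0], [[-0.0053, -0.0047, 0.007], [0, 0, 0], 0], [[-0.0053, -0.0047, 0.007], [0, 0, 0], 0], [[-0.0053, -0.0047, 0.007], [0, 0, 0], 0], [[-0.0053, -0.0047, 0.007], [0, 0, 0], 0], [[-0.0053, -0.0047, 0.007], [0, 0, 0], 0], [[-0.0053, -0.0047, 0.007], [0, 0, 0], 0], [[0, 0, 0.03], [0, 0, 0], 0], [[0, 0, 0.03], [0, 0, 0], 0], [[0, 0, 0.03], [0, 0, 0], 0], [[0, 0, 0.03], [0, 0, 0], 0], [[0, 0, 0], [0, 0, 0], 0], [[0, 0, 0], [0, 0, 0], 0]]'

```text
time: 31.5
tool_pos: [0.4818, -0.2414, 0.2173]
tool_rot: [3.141, -0.788, 0.721]
contact_force: [0.3, 0.3, -0.1]
opening: 0.0919
```

Run:
```python
from go import *
import cv2
now()
for n in("scene","side","wrist"):
    c=imaging.read_camera(n); cv2.imwrite(f"pics/{n}17.png",c["pixels"][:,:,::-1])
a=cv2.imread("pics/side17.png")[150:240,330:440]; b=cv2.imread("pics/scene17.png")[170:270,380:510]
cv2.imwrite("pics/z17.png",cv2.hconcat([cv2.resize(a,(400,400),interpolation=cv2.INTER_CUBIC),cv2.resize(b,(400,400),interpolation=cv2.INTER_CUBIC)]))
```

```text
t 31.5 grasp [ 0.4717 -0.2502  0.2307] jawyaw -48.74 jaw z 0.0005 toolz [ 0.533   0.4672 -0.7054] F [ 0.3  0.3 -0.1] open 0.0919
```

View pics/z17.png

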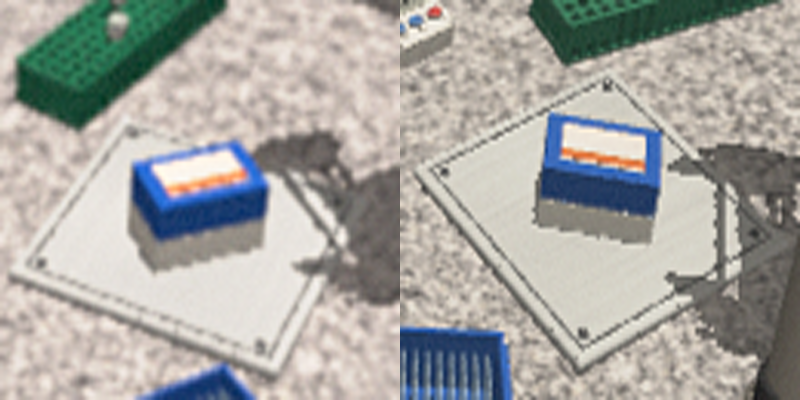

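View pics/side17.png

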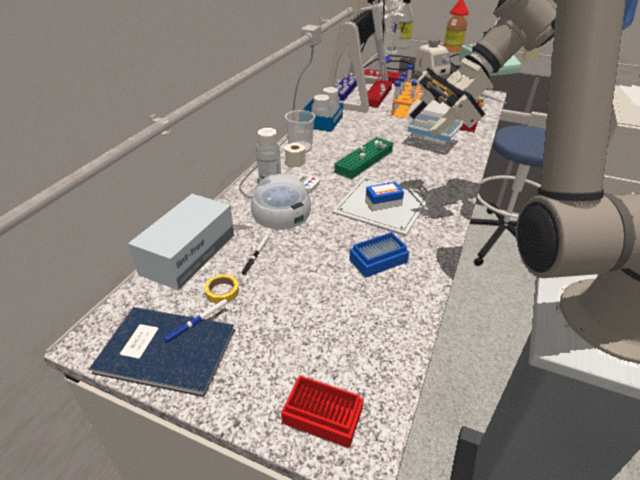

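View pics/wrist17.png

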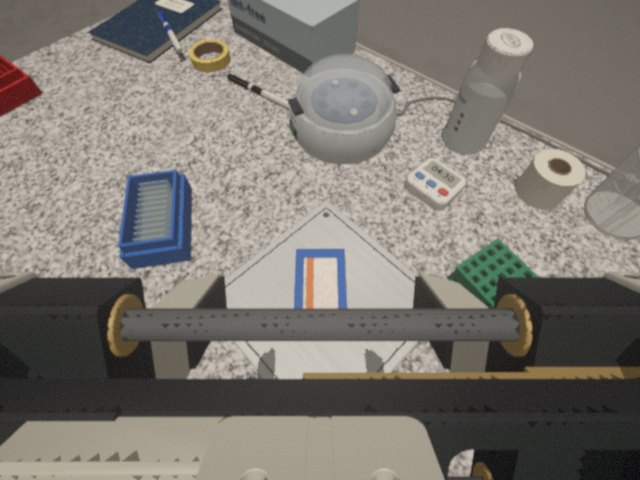

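Run:
```python
from go import *
import cv2
c=imaging.read_camera("scene");d=imaging.read_camera("side")
P=[(148,113),(262,130),(259,188),(142,173)]
q=np.array([ray(c,(380+u*130/400,170+v/4),.052) for u,v in P]);print('box scene',q.round(3).tolist(),q.mean(0).round(4))
P=[(132,160),(242,142),(269,182),(155,212)]
q2=np.array([ray(d,(330+u*110/400,150+v*90/400),.052) for u,v in P]);print('box side',q2.mean(0).round(4))
P=[(15,168),(208,77),(393,235),(180,363)]
p=np.array([ray(c,(380+u*130/400,170+v/4),.008) for u,v in P]);print('plate scene',p.mean(0).round(4))
a=cv2.imread('pics/side0.png').astype(int);b=d["pixels"][:,:,::-1].astype(int)
a2=cv2.imread('pics/scene0.png').astype(int);b2=c["pixels"][:,:,::-1].astype(int)
def df(a,b,u,v,r): return np.abs(a-b)[v-r:v+r,u-r:u+r].max(2).mean().round(1)
print('timer',df(a2,b2,382,175,14),df(a,b,310,182,10),'tape',df(a2,b2,231,246,18),df(a,b,222,289,18),'marker',df(a2,b2,283,229,18),df(a,b,256,254,18))
```

```text
box scene [[0.582, -0.182, 0.052], [0.521, -0.239, 0.052], [0.486, -0.198, 0.052], [0.545, -0.139, 0.052]] [ 0.5336 -0.1897  0.052 ]
box side [ 0.5347 -0.1868  0.052 ]
plate scene [ 0.535  -0.1957  0.008 ]
timer 5.6 4.9 tape 5.4 5.1 marker 5.8 5.1
```

The box is within about 6 mm of the plate centre, closed and flat, with the arm clear. The bystanders haven't changed beyond image noise, so I'm handing in.

```bash
python3 -c "
from cell import robot
print(robot.hand_in())"
```

```text
the job is handed in; nothing more can be done
None
```

The slide box is upside down on the aluminium plate, lid down and closed, and I have handed the job in; no verdict was reported. I gripped it across the seam at 40 N and stood it on its end on the plate. I then regripped it from the base side, turned it the second 90° and lowered it until it touched.

**What the last checks showed:**
- **Position:** the box centre measured about (0.534, -0.188), against a plate centre of about (0.536, -0.194). That is about 6 mm off the middle, on a camera calibration good to about 2 mm.
- **Box:** lid and base looked closed in every picture, with the label facing up at the end. Contact force never read above about 10 N.
- **Other items:** the timer, tape and marker showed no change beyond image noise. The arm was clear of everything, at 31.5 s of the 72 s allowed.

**What disagreed:** when I first located the box, the wrist camera put it about 4 mm in x and 6 mm in y from where the other two cameras did. I used a value in between, and the box was centred in the jaws when I gripped it.

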